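# Stack up the slim lunch box

## Task

Put the lunch box together on the cork mat, working upwards from the bottom: stand the deep open tier in the middle of the mat, along the mat's length, then seat the divided tier in it, then the lid on that, and last lay the cutlery case lengthwise in the channel on top of the lid, about in the middle. Each piece should sit fully home, flat and in line with the one below; do not knock over the drinking glass or the salt shaker.

Things in the scene. Friction and masses are not known exactly. Their poses are not given: they have to be found in the camera images.
- mat: thin flat cork mat, 140 long (x) x 80 wide (y) x 6 mm thick, fixed to the worktop. Origin: centre of its underside. x along its length, z up.
- deep_tier: plain grey open box, no partitions, 120 long (x) x 60 wide (y) x 50 mm high, walls 3 mm, inside 114 x 54 mm, flat underside; the bottom piece of the lunch box; 0.16 kg. Can be gripped across its width. Origin: centre of its underside; x along its length, z up; either way round will do.
- divided_tier: grey open box with low partitions (a T) inside, outline 120 (x) x 60 mm (y), 46 mm high: a foot 6 mm deep (106 x 46 mm, round ends) under a body 40 mm high, inside 114 x 54 mm; 0.13 kg. Foot enters the deep tier's mouth, 4 mm play a side; home: origin 44 mm above the deep tier's. Origin: centre of underside of foot; x along its length, z up; either way round will do.
- lid: brown wooden lid: slab 124 (x) x 64 (y) x 20 mm on a foot 6 mm deep (106 x 46 mm); ribs 6 mm high near both ends of its top form a channel 26 mm wide along x, the middle 58 mm free of ribs; 0.11 kg. Foot enters the divided tier's mouth, 4 mm play a side; home: origin 40 mm above that tier's. Origin: centre of underside of foot; x along its length, z up; either way round will do.
- case: slim grey closed cutlery case with a thin dark seam, 100 long (x) x 18 wide (y) x 20 mm high; 0.05 kg. In the lid's channel its origin is 26 mm above the lid's. Grip it across its width at the middle. Origin: centre of its underside; x along its length, z up; either way round will do.
- glass: clear drinking glass, a bystander, 77 mm across and 89 mm high, standing upright; not to be knocked over. Origin: centre of its underside, z up.
- salt: salt shaker with a grey top, a bystander, 44 mm across and 90 mm high, standing upright; not to be knocked over. Origin: centre of its underside, z up.
Mind the look-alikes: they are no part of the job. Leave any turquoise look-alike of the deep_tier alone.

How it is judged:
By the outcome, as a careful person would: the job done as asked, in the order asked, and still so for the second after the job is handed in, with the robot touching nothing.
It also fails if it takes over 128 s, if anything falls off the work surface, if the arm or the gripper's body presses on something with over 40 N, if the wrist force passes 120 N, or if a joint passes its speed limit or range.

## Robot

A 6-joint arm with a two-finger parallel gripper is mounted at the origin on the work surface; the furniture and walls round the work are solid. World frame = base frame: x ahead of the robot, y to its left, z up, the work surface at z = 0. Lengths are in mm, angles in rad, forces in N, time in s.
With the tool pointing down it reaches from about 325 to 925 mm from the base axis. Payload 3.1 kg.
Tool frame: the origin (TCP) lies on the centre line of the jaws, within the pads' length; the fingertips stand 25 mm ahead of it and the grasp point (between the pads) lies 6 mm ahead of it; z points along the fingers, y is the line along which they close (so a half turn about z gives the same grasp; the last joint's range is limited). The gripper opens to 85 mm and grips with 20 to 120 N. Pads are 22 mm wide; open, the fingers measure 114 mm over their backs; the gripper's body (76 mm by 85 mm) begins 54 mm behind the grasp point. The pads swing forward as they close: fully open they stand 13 mm farther back than shut.
Start: joints at [1.234, 0.217, 1.613, -0, 1.311, -0.112], TCP at [139.3, 609.291, 256.3] pointing down, gripper open.
Joint ranges: [-2.75, 2.75], [-0.78, 2.1], [0.31, 2.55], [-1.13, 4.27], [0.13, 2.63], [-2.58, 2.58]. Speed limits (rad/s): [2.79, 2.79, 3.14, 3.14, 3.14, 3.14].

## Interface

Orientations are given as a unit quaternion [w, x, y, z].
In Python, from bench import r, capture, get_calibration, silhouettes gives the robot as it stands.
- The arm moves only by the tool play_rows, never from a script. Its argument "moves" is a list of rows, each an object with "translation": the shift along the tool's x, y, z as a fraction of full scale, a list of three; "rot": the turn, a rotation vector about the tool's x, y, z as a fraction of full scale, a list of three. In form: [{"translation": [x, y, z], "rot": [wx, wy, wz]}, ...]. A call has exactly 10 rows; each row shifts and turns the commanded pose from where the row before left it, along the tool's axes as they then stand; what a row does not reach is not made up. Full scale, the value 1, is 0.03 m for a shift and 4 degrees for a turn. A row lasts 1/12 s, in which the tool goes at most 41.7 mm and 7.16 degrees, less where a joint would pass 70% of its speed; a pose out of reach is approached as far as the arm can. A call with a number of a shift or a turn outside -1 to 1 is refused whole. A call with a gripper value outside its range is refused whole. "claw" is the opening, from -1 (shut) to 1 (fully open), set as the call begins (left out, the last holds). The fingers move at their own pace and stop on an object; "force" is the grip in N (left out, the last holds). Time passes only in rows, so rows that do not move let the fingers close, or fill a call up. It gives the time, the measured TCP pose, the force, the opening and the grip force at its end, in the units of the state.
- r.state(): the state, without advancing time (a new reading comes with each control period).
- capture(name): name is "side" or "top"; returns the picture (400x640x3 uint8, blue, green, red); there is no depth.
- get_calibration(name): a dict with "K" (3x3 intrinsics, pixels), "R" (3x3) and "t" (3): a world point X has camera coordinates R X + t. Camera axes: x right, y down, z forward; pixel columns grow to the right and rows downward; lengths in mm; the calibration is good to about 2 mm. A picture is of the moment at which its call begins. get_calibration takes no time and is no camera call.
- r.finish_job(): hands the job in; it is judged then, once.
Trained networks look in the newest picture that a camera, given by its name, has taken for a name from the list of things; names that differ only in an ending like _2 or _b are one class to them, and where a whole thing is asked for, a point or a joint stands for the part that bears it (a point fixed in the world has none). Each returns a list of dicts, best first, with "confidence" (0 to 1); they miss things now and then, are a little off and sometimes report something else, mostly with a low value. They report only what shows in the picture. A call takes as long as a camera call. They do not tell look-alikes from the thing itself.
- silhouettes(target, camera): "region" (400x640 bool, what is visible of it) and "point" ([column, row] in pixels, amid what is visible of it).
The state is a dict: "t": time; "qpos": joint angles; "dq": joint speeds; "joint_efforts": joint torques, N m; "tcp_pos": TCP position; "tool_rot": TCP orientation; "contact_force": force on the tool from outside, world axes, zero at the start; "moment": the same for the moment, N m; "opening": finger opening in mm; "finger_force": force on a finger pad.
Only numpy, scipy, OpenCV 4.12 (cv2) and the standard library are available. Lean on these libraries where they do the work, as an engineer would, in place of code of your own. Each camera call takes 0.05 s, during which the arm holds its last target. There are 200 camera calls.

## Working session

There is one attempt and no reset: what is moved stays moved. The work goes in short steps, Python scripts to look and compute and a tool call to move; the robot and the scene stay as the last step left them, time stands still between calls to the robot, and variables do not carry over. Pictures are saved under pics/ and viewed, at most 14 in all, crops included, and the job is handed in when it is done.

Besides the shell and the picture viewer there is one more tool, called after "Request:" by a JSON object that holds its "api" and its "payload". play_rows: Moves the arm, as the interface text tells. Shift numbers are shares of 0.03 m and turn numbers shares of 4 degrees, none past 1 either way. Its arguments: {"type":"object","properties":{"moves":{"type":"array"},"claw":{"type":"number"},"force":{"type":"number"}},"required":["moves"]}

```bash
ls; mkdir -p pics; cat > h.py <<'E'
import numpy as np, cv2
from bench import r, capture, get_calibration, silhouettes
def ray(c,p):
    k=get_calibration(c);K,R,t=map(np.array,(k["K"],k["R"],k["t"]))
    d=R.T@np.linalg.solve(K,[p[0],p[1],1.]);return -R.T@t,d
def at(c,p,z):
    o,d=ray(c,p);return (o+d*(z-o[2])/d[2])
def proj(c,X):
    k=get_calibration(c);q=(np.array(k["R"])@np.array(X,float).T).T+np.array(k["t"]);q=q@np.array(k["K"]).T;return q[...,:2]/q[...,2:]
E
python3 - <<'E'
from h import *
a=capture("top");b=capture("side");cv2.imwrite("pics/top.png",a);cv2.imwrite("pics/side.png",b)
for c in("top","side"):
    k=get_calibration(c);print(c,-np.array(k["R"]).T@k["t"],np.array(k["K"])[0,0])
    for n in["mat","deep_tier","divided_tier","lid","case","glass","salt"]:
        for d in silhouettes(n,c):
            m=d["region"].astype(np.uint8);print(n,round(d["confidence"],2),np.round(d["point"]),m.sum(),cv2.minAreaRect(cv2.findNonZero(m)) if m.any() else 0)
print(r.state())
E
```

```text
pics
top [ 292.4025342     4.86683837 1117.78158654] 384.0939814286198
mat 0.8 [176. 223.] 1321 ((178.04769897460938, 222.54698181152344), (28.042409896850586, 49.17465591430664), 7.696051120758057)
deep_tier 0.76 [457. 205.] 1165 ((456.0, 206.0), (44.0, 26.0), 90.0)
deep_tier 0.67 [414. 248.] 1116 ((412.55401611328125, 246.61524963378906), (44.59385299682617, 26.399784088134766), 64.88516235351562)
divided_tier 0.56 [316. 168.] 834 ((314.44232177734375, 165.83355712890625), (41.79959487915039, 20.632341384887695), 83.41805267333984)
lid 0.65 [380. 195.] 971 ((384.02880859375, 193.4314422607422), (43.83602523803711, 22.74949836730957), 86.18592071533203)
case 0.58 [255. 204.] 228 ((250.9399871826172, 205.5800018310547), (33.65828323364258, 6.788225173950195), 81.8698959350586)
glass 0.95 [419. 140.] 774 ((420.3000183105469, 140.89999389648438), (27.280029296875, 34.435447692871094), 26.56505012512207)
salt 0.58 [208. 148.] 217 ((209.50001525878906, 145.50001525878906), (20.124608993530273, 12.969193458557129), 63.43495178222656)
side [ 429.70489746 1249.79905998  506.02326348] 404.24
[... 649 characters left out ...]
, 90.0)
{'t': 0.8, 'qpos': array([ 1.23382542e+00,  2.16838892e-01,  1.61337323e+00, -1.82006228e-05,
        1.31129690e+00, -1.12223827e-01]), 'dq': array([-0.00021662,  0.00044889, -0.00119766, -0.00206098,  0.00085253,
        0.00068677]), 'joint_efforts': array([ 1.06854401e-03, -3.96833074e+01, -3.04234993e+01, -1.57148243e-04,
        4.09040667e-04,  7.71164508e-06]), 'tcp_pos': array([139.29410901, 609.30779765, 256.35221332]), 'tool_rot': array([1.78867408e-05, 1.12134864e-01, 9.93692996e-01, 3.88021539e-05]), 'contact_force': array([ 0.45804043, -0.53458034, -0.22486675]), 'moment': array([-0.01282375, -0.0318601 , -0.01850029]), 'finger_force': 0.0, 'opening': 85.42767131751373}
```

View pics/top.png

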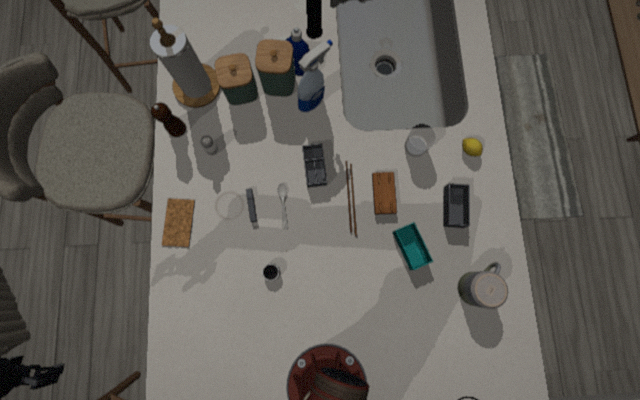

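View pics/side.png

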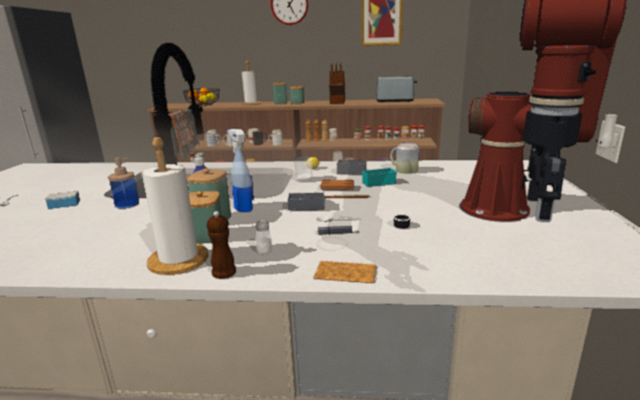

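```bash
cat >> h.py <<'E'
from scipy.optimize import minimize
D=dict(mat=(140,80,6),deep_tier=(120,60,50),divided_tier=(120,60,46),lid=(124,64,32),case=(100,18,20))
def hull(c,p,dim,S):
    x,y,w,z=p;l,b,h=dim
    P=np.array([[i*l/2,j*b/2,k] for i in(-1,1) for j in(-1,1) for k in(0,h)])
    P=P@np.array([[np.cos(w),np.sin(w),0],[-np.sin(w),np.cos(w),0],[0,0,1]])+[x,y,z]
    return cv2.convexHull(((proj(c,P)+.5)*S-.5).astype(np.float32))
def fit(masks,dim,p0,S=6,freez=False):
    M={}
    for c,m in masks.items():
        v,u=np.nonzero(m);x0,x1,y0,y1=max(u.min()-25,0),u.max()+26,max(v.min()-25,0),v.max()+26
        M[c]=(x0,y0,cv2.resize(m[y0:y1,x0:x1].astype(np.float32),None,fx=S,fy=S,interpolation=cv2.INTER_LINEAR)>.5)
    def cost(q):
        p=[q[0],q[1],q[2]/100,q[3] if freez else p0[3]];s=0
        for c,(x0,y0,m) in M.items():
            h=hull(c,p,dim,S)-[x0*S,y0*S];z=np.zeros(m.shape,np.uint8);cv2.fillConvexPoly(z,np.round(h*16).astype(np.int32),1,shift=4)
            z=z>0;s+=1-(z&m).sum()/max(1,(z|m).sum())
        return s/len(M)
    q=np.array([p0[0],p0[1],p0[2]*100,p0[3]],float)
    for st in(12,4):
        sx=np.vstack([q]+[q+np.eye(4)[i]*st for i in range(4 if freez else 3)])
        if not freez: sx=sx[:,:3]
        o=minimize(cost,sx[0],method="Nelder-Mead",options=dict(initial_simplex=sx,xatol=.05,fatol=1e-4));q=np.r_[o.x,q[3:]] if not freez else o.x
    return np.round([q[0],q[1],q[2]/100,q[3]],3),round(1-o.fun,3)
def sil(n,c,near=None):
    L=silhouettes(n,c)
    if near is not None:L=sorted(L,key=lambda d:np.hypot(*(np.array(d["point"])-near)))
    return L[0]["region"] if L else None
E
cat > a.py <<'E'
from h import *
a=capture("top");b=capture("side");va=a.copy()
near=dict(mat=(176,223),deep_tier=(457,205),divided_tier=(315,166),lid=(384,193),case=(252,205))
for n,p in near.items():
    m={"top":sil(n,"top",p)};m2=sil(n,"side");m["side"]=m2
    X=at("top",p,D[n][2]*.7);g=[X[0],X[1],0.,0.]
    for k in (["top"],["side"],["top","side"]):
        if all(m[i] is not None for i in k):print(n,k,*fit({i:m[i] for i in k},D[n],g))
    if m2 is not None:print(n,"freez",*fit(m,D[n],g,freez=True))
for n,z in(("glass",89),("salt",90)):
    for c in("top","side"):
        for d in silhouettes(n,c):print(n,c,round(d["confidence"],2),at(c,d["point"],z/2).round())
for n,z in(("turq",25),):print(n,at("top",(413,247),z).round())
for nm,p,z in(("mug",(489,288),60),("cup",(271,272),20),("stick",(350,195),0),("lemon",(472,146),20),("spray",(315,80),100),("pepper",(172,124),60)):print(nm,at("top",p,z).round())
cr=cv2.resize(a[125:300,155:515],None,fx=2.2,fy=2.2,interpolation=cv2.INTER_CUBIC)
cr2=cv2.resize(b[150:290,245:425],None,fx=4.4,fy=4.4,interpolation=cv2.INTER_CUBIC)
cv2.imwrite("pics/c1.png",cr);cv2.imwrite("pics/c2.png",cr2[:600])
E
python3 a.py
```

```text
mat ['top'] [ 4.66766e+02  4.08494e+02 -1.16000e-01  0.00000e+00] 0.964
mat ['side'] [ 4.68820e+02  4.13825e+02 -1.02000e-01  0.00000e+00] 0.948
mat ['top', 'side'] [ 4.67702e+02  4.09574e+02 -1.18000e-01  0.00000e+00] 0.924
mat freez [ 4.68033e+02  4.09300e+02 -1.11000e-01 -2.83100e+00] 0.954
deep_tier ['top'] [ 4.69153e+02 -4.00150e+02 -1.30000e-01  0.00000e+00] 0.977
deep_tier ['side'] [ 3.63177e+02 -2.54832e+02  2.62000e-01  0.00000e+00] 0.94
deep_tier ['top', 'side'] [ 4.69132e+02 -4.00058e+02 -1.29000e-01  0.00000e+00] 0.498
deep_tier freez [ 4.70556e+02 -4.03377e+02 -1.23000e-01 -9.08000e+00] 0.503
divided_tier ['top'] [6.12438e+02 1.40100e+00 4.70000e-02 0.00000e+00] 0.896
divided_tier ['side'] [ 6.14863e+02 -2.19200e+00  8.00000e-02  0.00000e+00] 0.904
divided_tier ['top', 'side'] [6.13361e+02 1.54000e+00 6.10000e-02 0.00000e+00] 0.892
divided_tier freez [ 6.13342e+02  1.45300e+00  5.50000e-02 -1.65500e+00] 0.893
lid ['top'] [ 5.20785e+02 -1.99233e+02 -8.00000e-02  0.00000e+00] 0.908
lid ['side'] [ 5.21178e+02 -2.03415e+02 -2.00000e-02  0.00000e+00] 0.778
lid ['top', 'side'] [ 5.21186e+02 -1.98333e+02 -5.20000e-02  0.00000e+00] 0.837
lid freez [ 5.22407e+02 -2.00006e+02 -5.40000e-02 -8.37600e+00] 0.843
case ['top'] [5.05252e+02 1.92663e+02 1.28000e-01 0.00000e+00] 0.885
case ['side'] [505.308 189.158   0.      0.   ] 0.0
case ['top', 'side'] [5.05251e+02 1.92663e+02 1.28000e-01 0.00000e+00] 0.443
case freez [ 5.06488e+02  1.93353e+02  1.33000e-01 -3.38500e+00] 0.445
glass top 0.65 [ 667. -310.   44.]
glass side 0.68 [ 664. -282.   44.]
salt top 0.5 [678. 301.  45.]
salt side 0.61 [684. 327.  45.]
turq [ 359. -265.   25.]
mug [ 237. -448.   60.]
cup [310. 138.  20.]
stick [ 523. -100.    0.]
lemon [ 649. -474.   20.]
spray [846. -13. 100.]
pepper [750. 412.  60.]
```

View pics/c1.png

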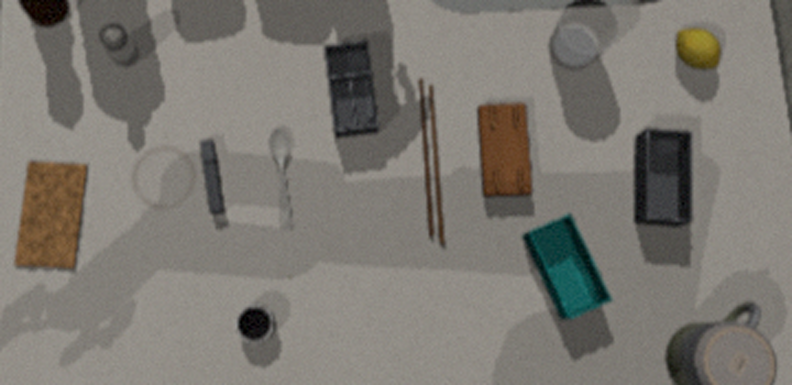

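Two boxes fit the deep tier's shape: the grey one at top pixel (457,205) and the turquoise one at (413,247). The crop shows the grey one at right as plain, with no partitions, so it is the deep tier. The grey box with the T at (315,166) is the divided tier.

```bash
cat > b.py <<'E'
from h import *
ns=dict(mat=(344,274),deep_tier=(351,167),divided_tier=(305,201),lid=(336,185),case=(334,230))
g0=dict(mat=(467,409,-.116,0),deep_tier=(469,-400,-.13,0),divided_tier=(613,0,.055,0),lid=(521,-199,-.06,0),case=(505,192,.128,0))
for it in range(2):
  a=capture("top");b=capture("side")
  for n,g in g0.items():
    t=proj("top",np.array([g[0],g[1],D[n][2]*.7]))
    m={"top":sil(n,"top",t),"side":sil(n,"side",ns[n])}
    if any(v is None for v in m.values()):print(n,"miss",[k for k in m if m[k] is None])
    m={k:v for k,v in m.items() if v is not None}
    print(n,[(k,*fit({k:m[k]},D[n],g)) for k in m],"BOTH",*fit(m,D[n],g),"Z",*fit(m,D[n],g,freez=True))
    if it==1:
      for c,im in(("top",a),("side",b)):pass
S=4
A=cv2.resize(a,None,fx=S,fy=S,interpolation=cv2.INTER_CUBIC)
def crop(n,p):
    h=hull("top",p,D[n],S);cv2.polylines(A,[np.round(h).astype(int)],True,(0,255,255),1)
    c=proj("top",np.array([p[0],p[1],0]))*S;x,y=c.astype(int);return A[y-130:y+130,x-130:x+130]
cv2.imwrite("pics/d.png",np.hstack([crop(n,g0[n]) for n in("deep_tier","divided_tier","lid")]))
E
python3 b.py
```

```text
mat [('top', array([ 4.66657e+02,  4.08713e+02, -1.10000e-01,  0.00000e+00]), np.float64(0.953)), ('side', array([ 4.67643e+02,  4.11051e+02, -1.09000e-01,  0.00000e+00]), np.float64(0.908))] BOTH [ 4.66881e+02  4.09128e+02 -1.15000e-01  0.00000e+00] 0.927 Z [ 4.67081e+02  4.09032e+02 -1.05000e-01 -1.91000e+00] 0.933
deep_tier [('top', array([ 4.69790e+02, -3.99975e+02, -1.31000e-01,  0.00000e+00]), np.float64(0.973)), ('side', array([ 4.72188e+02, -3.98997e+02, -4.30000e-02,  0.00000e+00]), np.float64(0.855))] BOTH [ 4.70277e+02 -4.00035e+02 -1.31000e-01  0.00000e+00] 0.899 Z [ 4.70317e+02 -4.00641e+02 -1.30000e-01 -1.36800e+00] 0.903
divided_tier [('top', array([6.11601e+02, 1.07900e+00, 7.40000e-02, 0.00000e+00]), np.float64(0.932)), ('side', array([ 6.15187e+02, -3.42100e+00,  7.20000e-02,  0.00000e+00]), np.float64(0.933))] BOTH [6.13887e+02 6.26000e-01 9.20000e-02 0.00000e+00] 0.917 Z [6.13332e+02 1.25400e+00 7.70000e-02 1.56200e+00] 0.923
lid [('top', array([ 5.20240e+02, -1.97044e+02, -5.40000e-02,  0.00000e+00]), np.float64(0.879)), ('side', array([ 5.21816e+02, -2.03070e+02
[... 1298 characters left out ...]
0e+00]), np.float64(0.91))] BOTH [6.14016e+02 1.94900e+00 8.80000e-02 0.00000e+00] 0.909 Z [ 6.14394e+02  1.78300e+00  8.50000e-02 -1.14100e+00] 0.91
lid miss ['side']
lid [('top', array([ 5.21129e+02, -1.97975e+02, -3.50000e-02,  0.00000e+00]), np.float64(0.925))] BOTH [ 5.21129e+02 -1.97975e+02 -3.50000e-02  0.00000e+00] 0.925 Z [ 5.28215e+02 -2.06184e+02 -2.70000e-02 -4.47780e+01] 0.964
case [('top', array([5.04084e+02, 1.92513e+02, 1.26000e-01, 0.00000e+00]), np.float64(0.838)), ('side', array([5.07717e+02, 1.92701e+02, 1.14000e-01, 0.00000e+00]), np.float64(0.823))] BOTH [5.06778e+02 1.92835e+02 1.24000e-01 0.00000e+00] 0.821 Z [ 5.07262e+02  1.93011e+02  1.12000e-01 -2.00000e+00] 0.824
```

View pics/d.png

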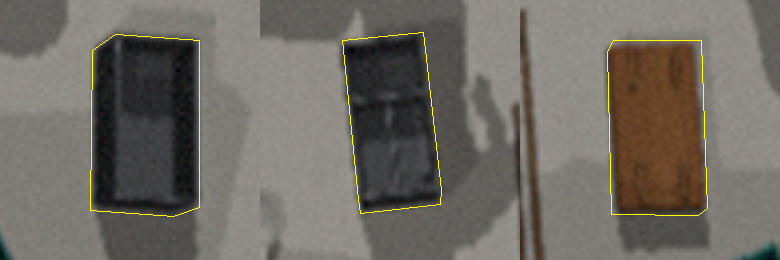

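```bash
cat > go.py <<'E'
import sys
from h import r,np
from scipy.spatial.transform import Rotation as Rn
# usage: go.py x y z yaw [x y z yaw ...]  prints units for successive waypoints (turn first, then shift in turned axes)
s=r.state();p=s["tcp_pos"];q=s["tool_rot"];R=Rn.from_quat([*q[1:],q[0]])
print("t",round(s["t"],2),"tcp",p.round(1),"yaw",round(float(np.arctan2(-R.as_matrix()[0,1],R.as_matrix()[1,1])),4),"tilt",R.as_matrix()[2].round(4),"open",round(float(s["opening"]),1),"F",s["contact_force"].round(1),round(float(s["finger_force"]),1))
a=list(map(float,sys.argv[1:]))
for i in range(0,len(a),4):
    x,y,z,w=a[i:i+4];T=Rn.from_euler("z",w)*Rn.from_matrix(np.diag([-1,1,-1]))
    rv=(R.inv()*T).as_rotvec(degrees=True)/4;d=T.as_matrix().T@(np.array([x,y,z])-p)/30
    print("turn",rv.round(3),"shift",d.round(3),"rows",np.ceil(abs(d).max()));R=T;p=np.array([x,y,z])
E
python3 go.py 470 400 250 -.13 470 -400 200 -.13
```

```text
t 2.8 tcp [139.3 609.3 256.3] yaw -0.2248 tilt [ 0. -0. -1.] open 85.7 F [-0.8  0.3  0.4] 0.0
turn [-0.    -0.    -1.358] shift [-11.834  -5.488   0.21 ] rows 12.0
turn [0. 0. 0.] shift [ -3.457 -26.442   1.667] rows 27.0
```

Request:
{"api": "play_rows", "payload": {"moves": [{"translation": [0, 0, 0], "rot": [0, 0, -0.68]}, {"translation": [0, 0, 0], "rot": [0, 0, -0.68]}, {"translation": [-0.9, -0.5, 0], "rot": [0, 0, 0]}, {"translation": [-0.9, -0.5, 0], "rot": [0, 0, 0]}, {"translation": [-0.9, -0.5, 0], "rot": [0, 0, 0]}, {"translation": [-0.9, -0.5, 0], "rot": [0, 0, 0]}, {"translation": [-0.9, -0.5, 0], "rot": [0, 0, 0]}, {"translation": [-0.9, -0.5, 0], "rot": [0, 0, 0]}, {"translation": [-0.9, -0.5, 0], "rot": [0, 0, 0]}, {"translation": [-0.9, -0.5, 0], "rot": [0, 0, 0]}], "claw": 1}}

```text
t: 3.63
tcp_pos: [339.0, 461.3, 256.5]
tool_rot: [0.0, 0.065, 0.998, 0.0]
contact_force: [-0.1, 0.2, 0.1]
opening: 85.2
finger_force: 0.0
```

Request:
{"api": "play_rows", "payload": {"moves": [{"translation": [-0.46, -0.9, 0], "rot": [0, 0, 0]}, {"translation": [-0.46, -0.9, 0], "rot": [0, 0, 0]}, {"translation": [-0.46, -0.9, 0], "rot": [0, 0, 0]}, {"translation": [-0.46, -0.9, 0], "rot": [0, 0, 0]}, {"translation": [-0.46, -0.9, 0], "rot": [0, 0, 0]}, {"translation": [-0.46, -0.9, 0], "rot": [0, 0, 0]}, {"translation": [-0.46, -0.9, 0], "rot": [0, 0, 0]}, {"translation": [-0.46, -0.9, 0], "rot": [0, 0, 0]}, {"translation": [-0.46, -0.9, 0], "rot": [0, 0, 0]}, {"translation": [-0.46, -0.9, 0], "rot": [0, 0, 0]}]}}

```text
t: 4.47
tcp_pos: [440.1, 175.4, 256.6]
tool_rot: [0.0, 0.065, 0.998, 0.0]
contact_force: [0.6, 0.4, 0.0]
opening: 85.4
finger_force: 0.0
```

```bash
python3 go.py 470 -400 120 -.13
```

```text
t 4.47 tcp [440.1 175.4 256.6] yaw -0.1297 tilt [-8.e-04  3.e-04 -1.e+00] open 85.4 F [0.6 0.4 0. ] 0.0
turn [0.004 0.011 0.005] shift [ -3.474 -18.887   4.554] rows 19.0
```

Request:
{"api": "play_rows", "payload": {"moves": [{"translation": [-0.17, -0.94, 0], "rot": [0, 0, 0]}, {"translation": [-0.17, -0.94, 0], "rot": [0, 0, 0]}, {"translation": [-0.17, -0.94, 0], "rot": [0, 0, 0]}, {"translation": [-0.17, -0.94, 0], "rot": [0, 0, 0]}, {"translation": [-0.17, -0.94, 0], "rot": [0, 0, 0]}, {"translation": [-0.17, -0.94, 0], "rot": [0, 0, 0]}, {"translation": [-0.17, -0.94, 0], "rot": [0, 0, 0]}, {"translation": [-0.17, -0.94, 0], "rot": [0, 0, 0]}, {"translation": [-0.17, -0.94, 0], "rot": [0, 0, 0]}, {"translation": [-0.17, -0.94, 0], "rot": [0, 0, 0]}]}}

```text
t: 5.3
tcp_pos: [453.8, -111.0, 256.6]
tool_rot: [0.0, 0.065, 0.998, -0.0]
contact_force: [0.6, -0.1, -0.0]
opening: 85.1
finger_force: 0.0
```

Request:
{"api": "play_rows", "payload": {"moves": [{"translation": [-0.17, -0.94, 0.3], "rot": [0, 0, 0]}, {"translation": [-0.17, -0.94, 0.3], "rot": [0, 0, 0]}, {"translation": [-0.17, -0.94, 0.3], "rot": [0, 0, 0]}, {"translation": [-0.17, -0.94, 0.3], "rot": [0, 0, 0]}, {"translation": [-0.17, -0.94, 0.3], "rot": [0, 0, 0]}, {"translation": [-0.17, -0.94, 0.3], "rot": [0, 0, 0]}, {"translation": [-0.17, -0.94, 0.3], "rot": [0, 0, 0]}, {"translation": [-0.17, -0.94, 0.3], "rot": [0, 0, 0]}, {"translation": [0, 0, 0], "rot": [0, 0, 0]}, {"translation": [0, 0, 0], "rot": [0, 0, 0]}]}}

```text
t: 6.13
tcp_pos: [464.6, -339.5, 183.5]
tool_rot: [-0.001, 0.066, 0.998, 0.001]
contact_force: [0.1, 0.8, -1.1]
opening: 85.3
finger_force: 0.0
```

```bash
python3 go.py 471 -400 36 -.13
```

```text
t 6.13 tcp [ 464.6 -339.5  183.5] yaw -0.1322 tilt [ 0.0013  0.0011 -1.    ] open 85.3 F [ 0.1  0.8 -1.1] 0.0
turn [ 0.016 -0.019 -0.032] shift [-0.474 -1.973  4.916] rows 5.0
```

Request:
{"api": "play_rows", "payload": {"moves": [{"translation": [-0.16, -0.66, 0], "rot": [0, 0, 0]}, {"translation": [-0.16, -0.66, 0], "rot": [0, 0, 0]}, {"translation": [-0.16, -0.66, 0], "rot": [0, 0, 0]}, {"translation": [0, 0, 0.5], "rot": [0, 0, 0]}, {"translation": [0, 0, 0.5], "rot": [0, 0, 0]}, {"translation": [0, 0, 0.5], "rot": [0, 0, 0]}, {"translation": [0, 0, 0.5], "rot": [0, 0, 0]}, {"translation": [0, 0, 0.5], "rot": [0, 0, 0]}, {"translation": [0, 0, 0.4], "rot": [0, 0, 0]}, {"translation": [0, 0, 0], "rot": [0, 0, 0]}]}}

```text
t: 6.97
tcp_pos: [470.4, -396.6, 94.6]
tool_rot: [-0.002, 0.064, 0.998, 0.002]
contact_force: [-0.4, 0.7, -0.8]
opening: 85.8
finger_force: 0.0
```

```bash
python3 go.py 471 -400 36 -.13; python3 - <<'E'
from h import *
a=capture("top");b=capture("side")
x,y=proj("top",np.array([470,-400,40.])).astype(int);u,v=proj("side",np.array([470,-400,40.])).astype(int)
cv2.imwrite("pics/e.png",np.hstack([cv2.resize(i,(400,400),interpolation=cv2.INTER_CUBIC) for i in(a[y-50:y+50,x-50:x+50],b[v-40:v+40,u-40:u+40])]))
E
```

```text
t 6.97 tcp [ 470.4 -396.6   94.6] yaw -0.1289 tilt [ 0.0042  0.0037 -1.    ] open 85.8 F [-0.4  0.7 -0.8] 0.0
turn [ 0.053 -0.06   0.017] shift [-0.033 -0.11   1.953] rows 2.0
```

View pics/e.png

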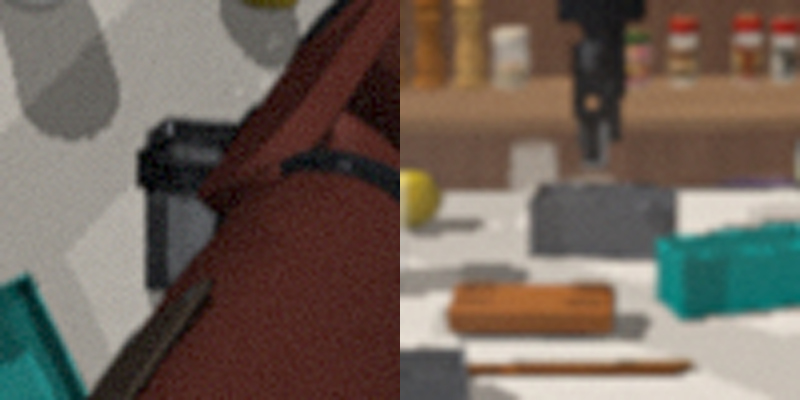

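The grey, plain deep tier is centred under the fingers: in the side crop the finger is at column 597 and the box spans 528–676. I'll descend and grip it.

Request:
{"api": "play_rows", "payload": {"moves": [{"translation": [0, -0.1, 0.3], "rot": [0.05, -0.06, 0]}, {"translation": [0, 0, 0.4], "rot": [0, 0, 0]}, {"translation": [0, 0, 0.4], "rot": [0, 0, 0]}, {"translation": [0, 0, 0.4], "rot": [0, 0, 0]}, {"translation": [0, 0, 0.3], "rot": [0, 0, 0]}, {"translation": [0, 0, 0.15], "rot": [0, 0, 0]}, {"translation": [0, 0, 0], "rot": [0, 0, 0]}, {"translation": [0, 0, 0], "rot": [0, 0, 0]}, {"translation": [0, 0, 0], "rot": [0, 0, 0]}, {"translation": [0, 0, 0], "rot": [0, 0, 0]}]}}

```text
t: 7.9
tcp_pos: [472.1, -403.0, 39.7]
tool_rot: [0.003, 0.065, 0.998, -0.002]
contact_force: [-0.2, 0.3, -0.4]
opening: 85.3
finger_force: 0.0
```

Request:
{"api": "play_rows", "payload": {"moves": [{"translation": [0, 0, 0], "rot": [0, 0, 0]}, {"translation": [0, 0, 0], "rot": [0, 0, 0]}, {"translation": [0, 0, 0], "rot": [0, 0, 0]}, {"translation": [0, 0, 0], "rot": [0, 0, 0]}, {"translation": [0, 0, 0], "rot": [0, 0, 0]}, {"translation": [0, 0, 0], "rot": [0, 0, 0]}, {"translation": [0, 0, 0], "rot": [0, 0, 0]}, {"translation": [0, 0, 0], "rot": [0, 0, 0]}, {"translation": [0, 0, 0], "rot": [0, 0, 0]}, {"translation": [0, 0, 0], "rot": [0, 0, 0]}], "claw": -1, "force": 40}}

```text
t: 8.73
tcp_pos: [472.0, -402.8, 39.6]
tool_rot: [0.002, 0.065, 0.998, -0.002]
contact_force: [0.2, 1.0, 4.9]
opening: 59.4
finger_force: 45.5
```

```bash
python3 go.py 470 -400 140 -.13  467.5 409 140 -.11
```

```text
t 8.73 tcp [ 472.  -402.8   39.6] yaw -0.1299 tilt [-0.0053 -0.0042 -1.    ] open 59.4 F [0.2 1.  4.9] 45.5
turn [-0.06   0.075  0.002] shift [ 0.079  0.085 -3.346] rows 4.0
turn [ 0.     0.    -0.286] shift [ 3.043 26.795  0.   ] rows 27.0
```

Request:
{"api": "play_rows", "payload": {"moves": [{"translation": [0, 0, -0.5], "rot": [-0.05, 0.06, 0]}, {"translation": [0, 0, -0.7], "rot": [0, 0, 0]}, {"translation": [0, 0, -0.8], "rot": [0, 0, 0]}, {"translation": [0, 0, -0.8], "rot": [0, 0, 0]}, {"translation": [0, 0, -0.6], "rot": [0, 0, -0.28]}, {"translation": [0.11, 0.5, 0], "rot": [0, 0, 0]}, {"translation": [0.11, 0.7, 0], "rot": [0, 0, 0]}, {"translation": [0.11, 0.9, 0], "rot": [0, 0, 0]}, {"translation": [0.11, 0.98, 0], "rot": [0, 0, 0]}, {"translation": [0.11, 0.98, 0], "rot": [0, 0, 0]}]}}

```text
t: 9.57
tcp_pos: [467.1, -277.8, 139.3]
tool_rot: [-0.001, 0.056, 0.998, 0.001]
contact_force: [0.2, -0.2, -2.5]
opening: 59.6
finger_force: 44.9
```

Request:
{"api": "play_rows", "payload": {"moves": [{"translation": [0.11, 0.98, 0], "rot": [0, 0, 0]}, {"translation": [0.11, 0.98, 0], "rot": [0, 0, 0]}, {"translation": [0.11, 0.98, 0], "rot": [0, 0, 0]}, {"translation": [0.11, 0.98, 0], "rot": [0, 0, 0]}, {"translation": [0.11, 0.98, 0], "rot": [0, 0, 0]}, {"translation": [0.11, 0.98, 0], "rot": [0, 0, 0]}, {"translation": [0.11, 0.98, 0], "rot": [0, 0, 0]}, {"translation": [0.11, 0.98, 0], "rot": [0, 0, 0]}, {"translation": [0.11, 0.98, 0], "rot": [0, 0, 0]}, {"translation": [0.11, 0.98, 0], "rot": [0, 0, 0]}]}}

```text
t: 10.4
tcp_pos: [466.6, 17.8, 139.5]
tool_rot: [-0.001, 0.055, 0.998, -0.0]
contact_force: [0.6, 0.2, -2.1]
opening: 59.6
finger_force: 44.9
```

Request:
{"api": "play_rows", "payload": {"moves": [{"translation": [0.11, 0.98, 0], "rot": [0, 0, 0]}, {"translation": [0.11, 0.98, 0], "rot": [0, 0, 0]}, {"translation": [0.11, 0.98, 0], "rot": [0, 0, 0]}, {"translation": [0.11, 0.98, 0], "rot": [0, 0, 0]}, {"translation": [0.11, 0.98, 0], "rot": [0, 0, 0]}, {"translation": [0.11, 0.98, 0], "rot": [0, 0, 0]}, {"translation": [0.11, 0.98, 0], "rot": [0, 0, 0]}, {"translation": [0.11, 0.98, 0], "rot": [0, 0, 0]}, {"translation": [0.11, 0.98, 0], "rot": [0, 0, 0]}, {"translation": [0.11, 0.98, 0], "rot": [0, 0, 0]}]}}

```text
t: 11.23
tcp_pos: [466.3, 313.1, 139.2]
tool_rot: [-0.001, 0.055, 0.998, -0.001]
contact_force: [0.3, -0.1, -1.3]
opening: 59.6
finger_force: 44.9
```

Request:
{"api": "play_rows", "payload": {"moves": [{"translation": [0.11, 0.95, 0], "rot": [0, 0, 0]}, {"translation": [0.11, 0.8, 0], "rot": [0, 0, 0]}, {"translation": [0.11, 0.6, 0], "rot": [0, 0, 0]}, {"translation": [0, 0.4, 0], "rot": [0, 0, 0]}, {"translation": [0, 0.2, 0], "rot": [0, 0, 0]}, {"translation": [0, 0, 0], "rot": [0, 0, 0]}, {"translation": [0, 0, 0], "rot": [0, 0, 0]}, {"translation": [0, 0, 0], "rot": [0, 0, 0]}, {"translation": [0, 0, 0], "rot": [0, 0, 0]}, {"translation": [0, 0, 0], "rot": [0, 0, 0]}]}}

```text
t: 12.07
tcp_pos: [467.7, 400.3, 140.8]
tool_rot: [-0.0, 0.056, 0.998, -0.0]
contact_force: [0.0, 0.3, -2.2]
opening: 59.3
finger_force: 44.8
```

```bash
python3 go.py 467.5 409 70 -.11; cat > g.py <<'E'
from h import *
a=capture("top");b=capture("side")
s=r.state();p=s["tcp_pos"]
g=[p[0],p[1],-.11,p[2]-39.6]
m={}
for c in("top","side"):
    v=sil("deep_tier",c,proj(c,np.array([p[0],p[1],p[2]-10])));m[c]=v
    if v is not None: print(c,np.argwhere(v).mean(0).round(),*fit({c:v},D["deep_tier"],g))
print(*fit(m,D["deep_tier"],g,freez=True))
u,v=proj("side",np.array([468,409,40.])).astype(int)
cv2.imwrite("pics/f.png",cv2.resize(b[v-75:v+55,u-65:u+65],(500,500),interpolation=cv2.INTER_CUBIC))
E
python3 g.py
```

```text
t 12.07 tcp [467.7 400.3 140.8] yaw -0.1115 tilt [ 1.e-04 -3.e-04 -1.e+00] open 59.3 F [ 0.   0.3 -2.2] 44.8
turn [-0.005 -0.002 -0.021] shift [0.037 0.287 2.36 ] rows 3.0
top [215. 169.] [ 4.64934e+02  3.95794e+02 -1.25000e-01  1.01319e+02] 0.446
side [224. 346.] [ 4.66054e+02  4.04035e+02 -1.11000e-01  1.01319e+02] 0.817
[ 4.66071e+02  3.98320e+02 -1.14000e-01  9.85650e+01] 0.631
```

View pics/f.png

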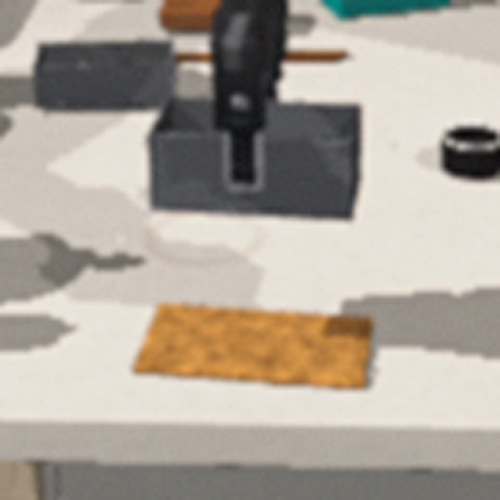

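```bash
python3 go.py 469.5 409.5 45.6 -.11
```

```text
t 12.27 tcp [467.6 400.9 140.9] yaw -0.1108 tilt [-1.e-04  1.e-04 -1.e+00] open 59.2 F [-1.2 -0.5 -1.6] 44.8
turn [ 0.001  0.002 -0.011] shift [-0.031  0.291  3.178] rows 4.0
```

Request:
{"api": "play_rows", "payload": {"moves": [{"translation": [-0.03, 0.15, 0.2], "rot": [0, 0, 0]}, {"translation": [0, 0.14, 0.5], "rot": [0, 0, 0]}, {"translation": [0, 0, 0.6], "rot": [0, 0, 0]}, {"translation": [0, 0, 0.6], "rot": [0, 0, 0]}, {"translation": [0, 0, 0.5], "rot": [0, 0, 0]}, {"translation": [0, 0, 0.4], "rot": [0, 0, 0]}, {"translation": [0, 0, 0.25], "rot": [0, 0, 0]}, {"translation": [0, 0, 0.1], "rot": [0, 0, 0]}, {"translation": [0, 0, 0], "rot": [0, 0, 0]}, {"translation": [0, 0, 0], "rot": [0, 0, 0]}]}}

```text
t: 13.1
tcp_pos: [469.7, 410.2, 46.3]
tool_rot: [0.0, 0.055, 0.998, 0.0]
contact_force: [0.1, 0.7, -1.3]
opening: 59.5
finger_force: 45.0
```

```bash
python3 go.py 469.5 409.5 45.6 -.11
```

```text
t 13.1 tcp [469.7 410.2  46.3] yaw -0.1101 tilt [-8.e-04  7.e-04 -1.e+00] open 59.5 F [ 0.1  0.7 -1.3] 45.0
turn [ 0.01   0.012 -0.002] shift [ 0.005 -0.025  0.024] rows 1.0
```

Request:
{"api": "play_rows", "payload": {"moves": [{"translation": [0, 0, 0.03], "rot": [0, 0, 0]}, {"translation": [0, 0, 0], "rot": [0, 0, 0]}, {"translation": [0, 0, 0], "rot": [0, 0, 0]}, {"translation": [0, 0, 0], "rot": [0, 0, 0]}, {"translation": [0, 0, 0], "rot": [0, 0, 0]}, {"translation": [0, 0, 0], "rot": [0, 0, 0]}, {"translation": [0, 0, 0], "rot": [0, 0, 0]}, {"translation": [0, 0, 0], "rot": [0, 0, 0]}, {"translation": [0, 0, 0], "rot": [0, 0, 0]}, {"translation": [0, 0, 0], "rot": [0, 0, 0]}]}}

```text
t: 13.93
tcp_pos: [469.6, 409.9, 45.6]
tool_rot: [0.0, 0.055, 0.998, 0.0]
contact_force: [0.5, 1.8, -2.0]
opening: 59.4
finger_force: 45.0
```

Request:
{"api": "play_rows", "payload": {"moves": [{"translation": [0, 0, 0], "rot": [0, 0, 0]}, {"translation": [0, 0, 0], "rot": [0, 0, 0]}, {"translation": [0, 0, 0], "rot": [0, 0, 0]}, {"translation": [0, 0, 0], "rot": [0, 0, 0]}, {"translation": [0, 0, 0], "rot": [0, 0, 0]}, {"translation": [0, 0, 0], "rot": [0, 0, 0]}, {"translation": [0, 0, -0.3], "rot": [0, 0, 0]}, {"translation": [0, 0, -0.6], "rot": [0, 0, 0]}, {"translation": [0, 0, -0.9], "rot": [0, 0, 0]}, {"translation": [0, 0, -0.9], "rot": [0, 0, 0]}], "claw": 1}}

```text
t: 14.77
tcp_pos: [468.5, 409.3, 126.8]
tool_rot: [-0.001, 0.055, 0.998, -0.001]
contact_force: [0.1, -0.8, 0.9]
opening: 85.1
finger_force: 0.0
```

```bash
python3 go.py 590 150 150 .075 613 0 120 .075
```

```text
t 14.77 tcp [468.5 409.3 126.8] yaw -0.1103 tilt [ 0.0018 -0.0015 -1.    ] open 85.1 F [ 0.1 -0.8  0.9] 0.0
turn [-0.02  -0.028 -2.654] shift [-3.39  -8.921 -0.775] rows 9.0
turn [0. 0. 0.] shift [-0.39  -5.043  1.   ] rows 6.0
```

Request:
{"api": "play_rows", "payload": {"moves": [{"translation": [0, 0, -0.3], "rot": [0, 0, -0.88]}, {"translation": [0, 0, -0.3], "rot": [0, 0, -0.88]}, {"translation": [0, 0, -0.2], "rot": [0, 0, -0.88]}, {"translation": [-0.25, -0.93, 0], "rot": [0, 0, 0]}, {"translation": [-0.25, -0.93, 0], "rot": [0, 0, 0]}, {"translation": [-0.25, -0.93, 0], "rot": [0, 0, 0]}, {"translation": [-0.25, -0.93, 0], "rot": [0, 0, 0]}, {"translation": [-0.25, -0.93, 0], "rot": [0, 0, 0]}, {"translation": [-0.25, -0.93, 0], "rot": [0, 0, 0]}, {"translation": [-0.25, -0.93, 0], "rot": [0, 0, 0]}]}}

```text
t: 15.6
tcp_pos: [536.6, 217.7, 151.3]
tool_rot: [0.0, -0.037, 0.999, 0.0]
contact_force: [0.4, -0.2, -0.4]
opening: 85.2
finger_force: 0.0
```

Request:
{"api": "play_rows", "payload": {"moves": [{"translation": [-0.25, -0.93, 0], "rot": [0, 0, 0]}, {"translation": [-0.25, -0.93, 0], "rot": [0, 0, 0]}, {"translation": [-0.25, -0.93, 0], "rot": [0, 0, 0]}, {"translation": [-0.25, -0.93, 0], "rot": [0, 0, 0]}, {"translation": [-0.25, -0.93, 0], "rot": [0, 0, 0]}, {"translation": [-0.25, -0.93, 0], "rot": [0, 0, 0]}, {"translation": [-0.25, -0.93, 0], "rot": [0, 0, 0]}, {"translation": [-0.25, -0.8, 0], "rot": [0, 0, 0]}, {"translation": [0, 0, 0], "rot": [0, 0, 0]}, {"translation": [0, 0, 0], "rot": [0, 0, 0]}]}}

```text
t: 16.43
tcp_pos: [612.7, 3.4, 151.2]
tool_rot: [0.0, -0.036, 0.999, 0.0]
contact_force: [-0.2, 0.7, -0.1]
opening: 85.6
finger_force: 0.0
```

```bash
python3 go.py 614 0 36 .08; cat > k.py <<'E'
from h import *
# refit: masks averaged over several takes (majority), each camera alone
def multi(n,near,g,dim=None,k=3,cams=("top","side"),fresh=True):
    dim=dim or D[n];ms={c:[] for c in cams}
    for i in range(k):
        for c in cams:
            capture(c);v=sil(n,c,near[c])
            if v is not None:ms[c].append(v)
    M={c:(np.mean(v,0)>.5) for c,v in ms.items() if v}
    for c in M:print(n,c,len(ms[c]),*fit({c:M[c]},dim,g))
    print(n,"both",*fit(M,dim,g),"Z",*fit(M,dim,g,freez=True))
if __name__=="__main__":
    g=(469,409,-.11,6.);multi("deep_tier",{c:proj(c,np.array([469,409,30.])) for c in("top","side")},g)
    a=capture("top");b=capture("side");S=4;o=[]
    for c,im in(("top",a),("side",b)):
        A=cv2.resize(im,None,fx=S,fy=S,interpolation=cv2.INTER_CUBIC)
        cv2.polylines(A,[np.round(hull(c,g,D["deep_tier"],S)).astype(int)],True,(0,255,255),1)
        cv2.polylines(A,[np.round(hull(c,(467.7,409.2,-.11,0),D["mat"],S)).astype(int)],True,(0,255,0),1)
        x,y=(proj(c,np.array([468,409,20.]))*S).astype(int);o.append(A[y-190:y+190,x-190:x+190])
    cv2.imwrite("pics/g.png",np.hstack(o))
E
python3 k.py
```

```text
t 16.43 tcp [612.7   3.4 151.2] yaw 0.0713 tilt [-9.e-04  2.e-04 -1.e+00] open 85.6 F [-0.2  0.7 -0.1] 0.0
turn [ 0.003  0.013 -0.124] shift [-0.033 -0.117  3.84 ] rows 4.0
deep_tier top 3 [ 4.66216e+02  4.08935e+02 -1.29000e-01  6.00000e+00] 0.969
deep_tier side 3 [ 4.67937e+02  4.12736e+02 -1.15000e-01  6.00000e+00] 0.973
deep_tier both [ 4.67385e+02  4.09755e+02 -1.16000e-01  6.00000e+00] 0.953 Z [ 4.67615e+02  4.09642e+02 -1.16000e-01  4.02700e+00] 0.968
```

View pics/g.png

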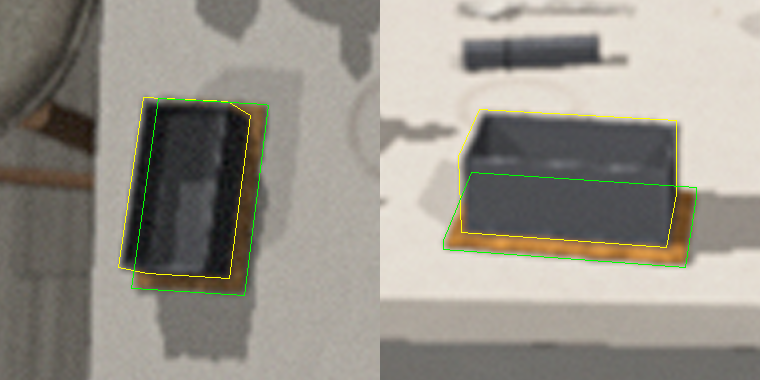

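Request:
{"api": "play_rows", "payload": {"moves": [{"translation": [-0.06, -0.1, 0.2], "rot": [0, 0, -0.12]}, {"translation": [0, 0, 0.5], "rot": [0, 0, 0]}, {"translation": [0, 0, 0.6], "rot": [0, 0, 0]}, {"translation": [0, 0, 0.6], "rot": [0, 0, 0]}, {"translation": [0, 0, 0.6], "rot": [0, 0, 0]}, {"translation": [0, 0, 0.5], "rot": [0, 0, 0]}, {"translation": [0, 0, 0.4], "rot": [0, 0, 0]}, {"translation": [0, 0, 0.25], "rot": [0, 0, 0]}, {"translation": [0, 0, 0.1], "rot": [0, 0, 0]}, {"translation": [0, 0, 0], "rot": [0, 0, 0]}]}}

```text
t: 17.97
tcp_pos: [613.8, 1.7, 37.1]
tool_rot: [-0.001, -0.041, 0.999, 0.0]
contact_force: [0.3, 0.0, 0.1]
opening: 85.4
finger_force: 0.0
```

```bash
python3 go.py 614.5 0 38 .08; python3 - <<'E'
from h import *
b=capture("side");u,v=proj("side",np.array([614,0,40.])).astype(int)
cv2.imwrite("pics/h.png",cv2.resize(b[v-35:v+25,u-40:u+40],None,fx=6,fy=6,interpolation=cv2.INTER_CUBIC))
E
```

```text
t 17.97 tcp [613.8   1.7  37.1] yaw 0.0824 tilt [ 1.2e-03  2.0e-04 -1.0e+00] open 85.4 F [0.3 0.  0.1] 0.0
turn [ 0.003 -0.018  0.034] shift [-0.018 -0.059 -0.029] rows 1.0
```

View pics/h.png

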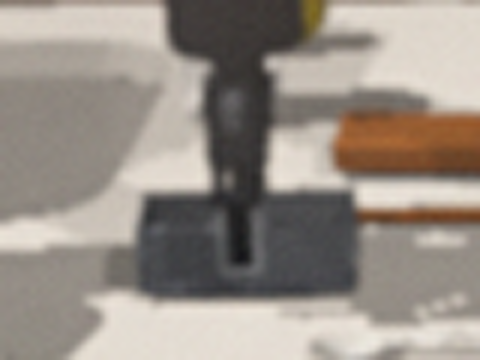

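The fingers straddle the divided tier, with the finger at crop column 241 and the tier spanning 138–357. I'll close the gripper.

Request:
{"api": "play_rows", "payload": {"moves": [{"translation": [0.05, 0, 0], "rot": [0, 0, 0]}, {"translation": [0, 0, 0], "rot": [0, 0, 0]}, {"translation": [0, 0, 0], "rot": [0, 0, 0]}, {"translation": [0, 0, 0], "rot": [0, 0, 0]}, {"translation": [0, 0, 0], "rot": [0, 0, 0]}, {"translation": [0, 0, 0], "rot": [0, 0, 0]}, {"translation": [0, 0, 0], "rot": [0, 0, 0]}, {"translation": [0, 0, 0], "rot": [0, 0, 0]}, {"translation": [0, 0, 0], "rot": [0, 0, 0]}, {"translation": [0, 0, 0], "rot": [0, 0, 0]}], "claw": -1, "force": 40}}

```text
t: 18.85
tcp_pos: [613.8, 1.5, 39.3]
tool_rot: [0.001, -0.041, 0.999, -0.0]
contact_force: [0.5, 0.2, 5.6]
opening: 59.2
finger_force: 45.4
```

```bash
python3 go.py 612 1 150 -.11  469.6 409.9 150 -.11
```

```text
t 18.85 tcp [613.8   1.5  39.3] yaw 0.0824 tilt [-2.2e-03 -5.0e-04 -1.0e+00] open 59.2 F [0.5 0.2 5.6] 45.4
turn [-0.004  0.032  2.756] shift [ 0.059 -0.025 -3.69 ] rows 4.0
turn [0. 0. 0.] shift [ 6.214 13.027  0.   ] rows 14.0
```

Request:
{"api": "play_rows", "payload": {"moves": [{"translation": [0, 0, -0.5], "rot": [0, 0, 0]}, {"translation": [0, 0, -0.8], "rot": [0, 0, 0]}, {"translation": [0, 0, -0.8], "rot": [0, 0, 0.7]}, {"translation": [0, 0, -0.8], "rot": [0, 0, 0.7]}, {"translation": [0, 0, -0.6], "rot": [0, 0, 0.7]}, {"translation": [0, 0, -0.2], "rot": [0, 0, 0.66]}, {"translation": [0.2, 0.4, 0], "rot": [0, 0, 0]}, {"translation": [0.3, 0.7, 0], "rot": [0, 0, 0]}, {"translation": [0.45, 0.93, 0], "rot": [0, 0, 0]}, {"translation": [0.45, 0.93, 0], "rot": [0, 0, 0]}]}}

```text
t: 19.68
tcp_pos: [578.5, 95.7, 146.9]
tool_rot: [-0.002, 0.055, 0.998, 0.0]
contact_force: [0.6, -0.0, -1.3]
opening: 59.6
finger_force: 44.7
```

Request:
{"api": "play_rows", "payload": {"moves": [{"translation": [0.45, 0.93, 0], "rot": [0, 0, 0]}, {"translation": [0.45, 0.93, 0], "rot": [0, 0, 0]}, {"translation": [0.45, 0.93, 0], "rot": [0, 0, 0]}, {"translation": [0.45, 0.93, 0], "rot": [0, 0, 0]}, {"translation": [0.45, 0.93, 0], "rot": [0, 0, 0]}, {"translation": [0.45, 0.93, 0], "rot": [0, 0, 0]}, {"translation": [0.45, 0.93, 0], "rot": [0, 0, 0]}, {"translation": [0.45, 0.93, 0], "rot": [0, 0, 0]}, {"translation": [0.45, 0.93, 0], "rot": [0, 0, 0]}, {"translation": [0.45, 0.93, 0], "rot": [0, 0, 0]}]}}

```text
t: 20.52
tcp_pos: [474.2, 387.9, 146.6]
tool_rot: [-0.002, 0.054, 0.999, -0.001]
contact_force: [0.4, -0.2, -1.1]
opening: 59.1
finger_force: 44.7
```

Request:
{"api": "play_rows", "payload": {"moves": [{"translation": [0.3, 0.6, 0], "rot": [0, 0, 0]}, {"translation": [0, 0.2, 0], "rot": [0, 0, 0]}, {"translation": [0, 0, 0], "rot": [0, 0, 0]}, {"translation": [0, 0, 0], "rot": [0, 0, 0]}, {"translation": [0, 0, 0], "rot": [0, 0, 0]}, {"translation": [0, 0, 0], "rot": [0, 0, 0]}, {"translation": [0, 0, 0], "rot": [0, 0, 0]}, {"translation": [0, 0, 0], "rot": [0, 0, 0]}, {"translation": [0, 0, 0], "rot": [0, 0, 0]}, {"translation": [0, 0, 0], "rot": [0, 0, 0]}]}}

```text
t: 21.35
tcp_pos: [471.3, 411.2, 149.0]
tool_rot: [0.0, 0.055, 0.998, 0.0]
contact_force: [-0.1, 1.0, -1.9]
opening: 59.3
finger_force: 44.7
```

```bash
python3 go.py 469.6 409.9 112 -.11; cat > l.py <<'E'
import sys
from k import *
n=sys.argv[1];dz=float(sys.argv[2])
s=r.state();p=s["tcp_pos"]
z=p[2]-dz
k=3
multi(n,{c:proj(c,np.array([p[0],p[1],z+20])) for c in("top","side")},(p[0],p[1],-.11,z))
E
python3 l.py divided_tier 39.3
```

```text
t 21.35 tcp [471.3 411.2 149. ] yaw -0.111 tilt [-1.e-04  1.e-04 -1.e+00] open 59.3 F [-0.1  1.  -1.9] 44.7
turn [ 0.002  0.002 -0.014] shift [ 0.05  -0.05   1.234] rows 2.0
divided_tier top 3 [ 4.69656e+02  4.10464e+02 -1.30000e-01  1.09734e+02] 0.474
divided_tier side 3 [ 4.69791e+02  4.10156e+02 -1.60000e-01  1.09734e+02] 0.77
divided_tier both [ 4.69740e+02  4.10592e+02 -1.57000e-01  1.09734e+02] 0.621 Z [ 4.69903e+02  4.10349e+02 -1.45000e-01  1.08900e+02] 0.622
```

```bash
cat > ov.py <<'E'
import sys
from h import *
# ov.py out cx cy cz  then groups: l b h x y yaw z ; side view overlay
o=sys.argv[1];f=list(map(float,sys.argv[2:]));c3=f[:3];f=f[3:];out=[]
for c in("side",):
    A=cv2.resize(capture(c),None,fx=5,fy=5,interpolation=cv2.INTER_CUBIC)
    for i in range(0,len(f),7):
        cv2.polylines(A,[np.round(hull(c,f[i+3:i+7],f[i:i+3],5)).astype(int)],True,((0,255,255),(0,255,0),(255,0,255))[i//7],1)
    x,y=(proj(c,np.array(c3))*5).astype(int);out.append(A[y-290:y+290,x-260:x+260])
cv2.imwrite("pics/"+o,np.hstack(out))
E
python3 ov.py i.png 469 410 80  120 60 50 467.9 412.7 -.11 6  120 60 40 469.8 414 -.11 115.7
```

```text
(no output)
```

View pics/i.png

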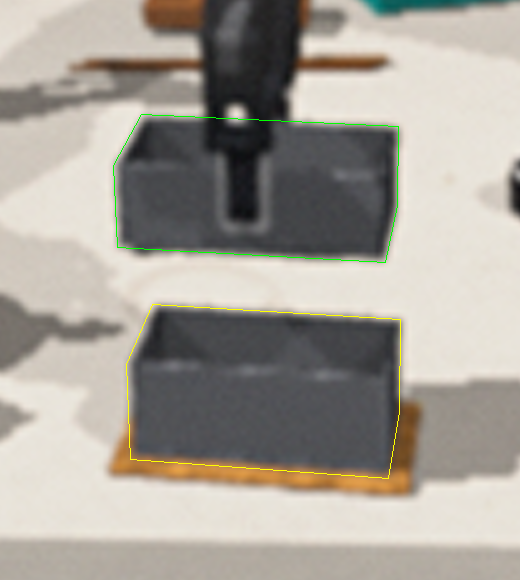

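The held tier lines up with the green outline (crop columns 115–398). It is about 2 mm farther in x than the placed tier (yellow). I'll correct that and lower it.

Request:
{"api": "play_rows", "payload": {"moves": [{"translation": [0.06, -0.045, 0.1], "rot": [0, 0, 0]}, {"translation": [0, 0, 0.4], "rot": [0, 0, 0]}, {"translation": [0, 0, 0.5], "rot": [0, 0, 0]}, {"translation": [0, 0, 0.4], "rot": [0, 0, 0]}, {"translation": [0, 0, 0.2], "rot": [0, 0, 0]}, {"translation": [0, 0, 0.1], "rot": [0, 0, 0]}, {"translation": [0, 0, 0.05], "rot": [0, 0, 0]}, {"translation": [0, 0, 0], "rot": [0, 0, 0]}, {"translation": [0, 0, 0], "rot": [0, 0, 0]}, {"translation": [0, 0, 0], "rot": [0, 0, 0]}]}}

```text
t: 22.83
tcp_pos: [469.7, 410.9, 97.3]
tool_rot: [0.001, 0.055, 0.998, 0.001]
contact_force: [0.4, -0.8, -1.4]
opening: 59.4
finger_force: 44.7
```

```bash
python3 go.py 469.5 409.9 89.3 -.11
```

```text
t 22.83 tcp [469.7 410.9  97.3] yaw -0.1103 tilt [-0.0014  0.0012 -1.    ] open 59.4 F [ 0.4 -0.8 -1.4] 44.7
turn [ 0.017  0.019 -0.005] shift [ 0.002 -0.032  0.268] rows 1.0
```

Request:
{"api": "play_rows", "payload": {"moves": [{"translation": [0, -0.03, 0], "rot": [0, 0, 0]}, {"translation": [0, 0, 0.04], "rot": [0, 0, 0]}, {"translation": [0, 0, 0.04], "rot": [0, 0, 0]}, {"translation": [0, 0, 0.04], "rot": [0, 0, 0]}, {"translation": [0, 0, 0.04], "rot": [0, 0, 0]}, {"translation": [0, 0, 0.04], "rot": [0, 0, 0]}, {"translation": [0, 0, 0.03], "rot": [0, 0, 0]}, {"translation": [0, 0, 0.03], "rot": [0, 0, 0]}, {"translation": [0, 0, 0], "rot": [0, 0, 0]}, {"translation": [0, 0, 0], "rot": [0, 0, 0]}]}}

```text
t: 23.67
tcp_pos: [468.8, 409.5, 89.3]
tool_rot: [-0.0, 0.055, 0.998, -0.0]
contact_force: [-2.6, -3.2, 4.7]
opening: 59.3
finger_force: 45.3
```

```bash
python3 go.py 469.5 409.9 89.3 -.11
```

```text
t 23.67 tcp [468.8 409.5  89.3] yaw -0.1102 tilt [ 3.e-04 -3.e-04 -1.e+00] open 59.3 F [-2.6 -3.2  4.7] 45.3
turn [-0.005 -0.004 -0.003] shift [-0.021  0.014 -0.001] rows 1.0
```

Request:
{"api": "play_rows", "payload": {"moves": [{"translation": [0, 0, 0], "rot": [0, 0, 0]}, {"translation": [0, 0, 0], "rot": [0, 0, 0]}, {"translation": [0, 0, 0], "rot": [0, 0, 0]}, {"translation": [0, 0, 0], "rot": [0, 0, 0]}, {"translation": [0, 0, 0], "rot": [0, 0, 0]}, {"translation": [0, 0, 0], "rot": [0, 0, 0]}, {"translation": [0, 0, -0.2], "rot": [0, 0, 0]}, {"translation": [0, 0, -0.6], "rot": [0, 0, 0]}, {"translation": [0, 0, -0.9], "rot": [0, 0, 0]}, {"translation": [0, 0, -0.9], "rot": [0, 0, 0]}], "claw": 1}}

```text
t: 24.5
tcp_pos: [468.1, 409.0, 166.6]
tool_rot: [-0.001, 0.055, 0.998, -0.001]
contact_force: [0.8, 0.4, 0.5]
opening: 85.7
finger_force: 0.0
```

```bash
python3 go.py 522 -199 150 -.035
```

```text
t 24.5 tcp [468.1 409.  166.6] yaw -0.1103 tilt [ 0.002  -0.0018 -1.    ] open 85.7 F [0.8 0.4 0.5] 0.0
turn [-0.024 -0.03  -1.079] shift [ -2.504 -20.191   0.552] rows 21.0
```

Request:
{"api": "play_rows", "payload": {"moves": [{"translation": [0, 0, 0], "rot": [0, 0, -0.54]}, {"translation": [0, 0, 0], "rot": [0, 0, -0.54]}, {"translation": [-0.12, -0.95, 0], "rot": [0, 0, 0]}, {"translation": [-0.12, -0.95, 0], "rot": [0, 0, 0]}, {"translation": [-0.12, -0.95, 0], "rot": [0, 0, 0]}, {"translation": [-0.12, -0.95, 0], "rot": [0, 0, 0]}, {"translation": [-0.12, -0.95, 0], "rot": [0, 0, 0]}, {"translation": [-0.12, -0.95, 0], "rot": [0, 0, 0]}, {"translation": [-0.12, -0.95, 0], "rot": [0, 0, 0]}, {"translation": [-0.12, -0.95, 0], "rot": [0, 0, 0]}]}}

```text
t: 25.33
tcp_pos: [489.9, 179.4, 167.2]
tool_rot: [0.0, 0.017, 1.0, 0.0]
contact_force: [1.0, -0.3, -0.3]
opening: 85.1
finger_force: 0.0
```

```bash
cat > m.py <<'E'
from k import *
near={c:proj(c,np.array([468,409,70.])) for c in("top","side")}
multi("divided_tier",near,(467,410,-.11,56.),dim=(120,60,40))
L=(124,64,20)
multi("lid",{c:proj(c,np.array([521,-199,16.])) for c in("top","side")},(521,-199,-.035,6.),dim=L)
E
python3 m.py; python3 go.py 522 -199 150 -.035
```

```text
divided_tier top 2 [ 4.67899e+02  4.09417e+02 -1.00000e-01  5.60000e+01] 0.88
divided_tier side 3 [ 4.67944e+02  4.12417e+02 -1.02000e-01  5.60000e+01] 0.958
divided_tier both [ 4.67495e+02  4.10809e+02 -8.50000e-02  5.60000e+01] 0.913 Z [ 4.68108e+02  4.09542e+02 -1.12000e-01  5.43030e+01] 0.923
lid top 3 [ 5.19947e+02 -1.98558e+02 -1.10000e-02  6.00000e+00] 0.953
lid side 3 [ 5.20517e+02 -1.87166e+02 -9.00000e-03  6.00000e+00] 0.803
lid both [ 5.20259e+02 -1.98338e+02 -8.00000e-03  6.00000e+00] 0.831 Z [ 5.21011e+02 -1.99417e+02 -1.80000e-02  1.51000e+00] 0.88
t 26.53 tcp [489.8 180.6 166.6] yaw -0.035 tilt [-0.  0. -1.] open 85.4 F [-0.4  0.4 -0.1] 0.0
turn [0. 0. 0.] shift [ -1.517 -12.609   0.554] rows 13.0
```

Request:
{"api": "play_rows", "payload": {"moves": [{"translation": [-0.12, -0.8, 0], "rot": [0, 0, 0]}, {"translation": [-0.12, -0.95, 0], "rot": [0, 0, 0]}, {"translation": [-0.12, -0.95, 0], "rot": [0, 0, 0]}, {"translation": [-0.12, -0.95, 0], "rot": [0, 0, 0]}, {"translation": [-0.12, -0.95, 0], "rot": [0, 0, 0]}, {"translation": [-0.12, -0.95, 0], "rot": [0, 0, 0]}, {"translation": [-0.12, -0.95, 0], "rot": [0, 0, 0]}, {"translation": [-0.12, -0.95, 0], "rot": [0, 0, 0]}, {"translation": [-0.12, -0.95, 0], "rot": [0, 0, 0]}, {"translation": [-0.12, -0.95, 0], "rot": [0, 0, 0]}]}}

```text
t: 27.37
tcp_pos: [515.9, -102.4, 166.7]
tool_rot: [0.0, 0.018, 1.0, -0.0]
contact_force: [0.2, 0.1, 0.2]
opening: 85.2
finger_force: 0.0
```

Request:
{"api": "play_rows", "payload": {"moves": [{"translation": [-0.12, -0.95, 0], "rot": [0, 0, 0]}, {"translation": [-0.12, -0.95, 0], "rot": [0, 0, 0]}, {"translation": [-0.08, -0.8, 0], "rot": [0, 0, 0]}, {"translation": [0, -0.55, 0.3], "rot": [0, 0, -0.29]}, {"translation": [0, 0, 0.6], "rot": [0, 0, 0]}, {"translation": [0, 0, 0.6], "rot": [0, 0, 0]}, {"translation": [0, 0, 0.6], "rot": [0, 0, 0]}, {"translation": [0, 0, 0.4], "rot": [0, 0, 0]}, {"translation": [0, 0, 0], "rot": [0, 0, 0]}, {"translation": [0, 0, 0], "rot": [0, 0, 0]}]}}

```text
t: 28.2
tcp_pos: [521.6, -198.4, 91.0]
tool_rot: [-0.001, 0.007, 1.0, 0.0]
contact_force: [0.1, 0.4, 1.1]
opening: 85.4
finger_force: 0.0
```

```bash
python3 go.py 522 -200 30 -.015
```

```text
t 28.2 tcp [ 521.6 -198.4   91. ] yaw -0.0146 tilt [ 1.6e-03  8.0e-04 -1.0e+00] open 85.4 F [0.1 0.4 1.1] 0.0
turn [ 0.012 -0.023  0.006] shift [-0.013 -0.054  2.032] rows 3.0
```

Request:
{"api": "play_rows", "payload": {"moves": [{"translation": [0, -0.03, 0.3], "rot": [0, 0, 0]}, {"translation": [0, 0, 0.4], "rot": [0, 0, 0]}, {"translation": [0, 0, 0.4], "rot": [0, 0, 0]}, {"translation": [0, 0, 0.4], "rot": [0, 0, 0]}, {"translation": [0, 0, 0.25], "rot": [0, 0, 0]}, {"translation": [0, 0, 0.15], "rot": [0, 0, 0]}, {"translation": [0, 0, 0.05], "rot": [0, 0, 0]}, {"translation": [0, 0, 0], "rot": [0, 0, 0]}, {"translation": [0, 0, 0], "rot": [0, 0, 0]}, {"translation": [0, 0, 0], "rot": [0, 0, 0]}]}}

```text
t: 29.03
tcp_pos: [522.7, -199.9, 33.7]
tool_rot: [0.001, 0.007, 1.0, -0.0]
contact_force: [-0.4, -0.1, -0.3]
opening: 85.3
finger_force: 0.0
```

```bash
python3 go.py 522 -200 30 -.015;  python3 - <<'E'
from h import *
b=capture("side");u,v=proj("side",np.array([521,-199,20.])).astype(int)
cv2.imwrite("pics/j.png",cv2.resize(b[v-30:v+20,u-40:u+40],None,fx=8,fy=8,interpolation=cv2.INTER_CUBIC))
E
```

```text
t 29.03 tcp [ 522.7 -199.9   33.7] yaw -0.0146 tilt [-1.2e-03 -6.0e-04 -1.0e+00] open 85.3 F [-0.4 -0.1 -0.3] 0.0
turn [-0.009  0.017  0.006] shift [ 0.024 -0.004  0.125] rows 1.0
```

View pics/j.png

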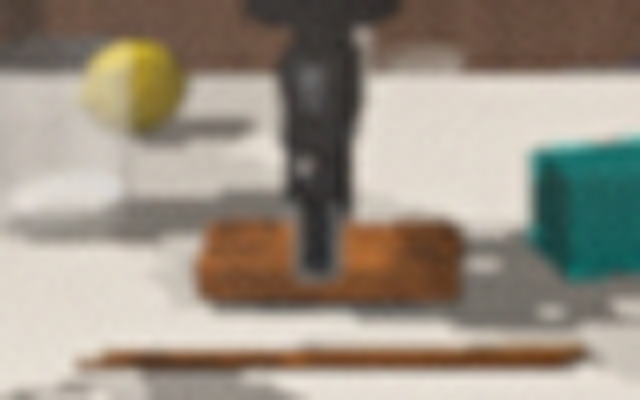

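Request:
{"api": "play_rows", "payload": {"moves": [{"translation": [0.1, 0, 0.06], "rot": [0, 0, 0]}, {"translation": [0, 0, 0.06], "rot": [0, 0, 0]}, {"translation": [0, 0, 0], "rot": [0, 0, 0]}, {"translation": [0, 0, 0], "rot": [0, 0, 0]}, {"translation": [0, 0, 0], "rot": [0, 0, 0]}, {"translation": [0, 0, 0], "rot": [0, 0, 0]}, {"translation": [0, 0, 0], "rot": [0, 0, 0]}, {"translation": [0, 0, 0], "rot": [0, 0, 0]}, {"translation": [0, 0, 0], "rot": [0, 0, 0]}, {"translation": [0, 0, 0], "rot": [0, 0, 0]}]}}

```text
t: 29.92
tcp_pos: [519.2, -199.6, 29.5]
tool_rot: [0.0, 0.007, 1.0, -0.0]
contact_force: [-0.1, 0.1, -0.3]
opening: 85.2
finger_force: 0.0
```

Request:
{"api": "play_rows", "payload": {"moves": [{"translation": [0, 0, 0], "rot": [0, 0, 0]}, {"translation": [0, 0, 0], "rot": [0, 0, 0]}, {"translation": [0, 0, 0], "rot": [0, 0, 0]}, {"translation": [0, 0, 0], "rot": [0, 0, 0]}, {"translation": [0, 0, 0], "rot": [0, 0, 0]}, {"translation": [0, 0, 0], "rot": [0, 0, 0]}, {"translation": [0, 0, 0], "rot": [0, 0, 0]}, {"translation": [0, 0, 0], "rot": [0, 0, 0]}, {"translation": [0, 0, 0], "rot": [0, 0, 0]}, {"translation": [0, 0, 0], "rot": [0, 0, 0]}], "claw": -1}}

```text
t: 30.75
tcp_pos: [519.5, -199.7, 29.8]
tool_rot: [0.0, 0.007, 1.0, -0.0]
contact_force: [0.5, 0.1, 2.8]
opening: 62.9
finger_force: 45.7
```

```bash
python3 go.py 520 -200 185 -.11  469.6 410 185 -.11
```

```text
t 30.75 tcp [ 519.5 -199.7   29.8] yaw -0.0147 tilt [-7.e-04 -4.e-04 -1.e+00] open 62.9 F [0.5 0.1 2.8] 45.7
turn [-0.005  0.011  1.366] shift [-0.018 -0.007 -5.173] rows 6.0
turn [0. 0. 0.] shift [ 3.902 20.026  0.   ] rows 21.0
```

Request:
{"api": "play_rows", "payload": {"moves": [{"translation": [0, 0, -0.4], "rot": [0, 0, 0]}, {"translation": [0, 0, -0.7], "rot": [0, 0, 0]}, {"translation": [0, 0, -0.9], "rot": [0, 0, 0.35]}, {"translation": [0, 0, -0.9], "rot": [0, 0, 0.35]}, {"translation": [0, 0, -0.9], "rot": [0, 0, 0.35]}, {"translation": [0, 0, -0.9], "rot": [0, 0, 0.32]}, {"translation": [0, 0, -0.5], "rot": [0, 0, 0]}, {"translation": [0.1, 0.4, 0], "rot": [0, 0, 0]}, {"translation": [0.15, 0.7, 0], "rot": [0, 0, 0]}, {"translation": [0.19, 0.95, 0], "rot": [0, 0, 0]}]}}

```text
t: 31.58
tcp_pos: [511.6, -136.6, 184.6]
tool_rot: [-0.001, 0.056, 0.998, 0.0]
contact_force: [0.6, 0.6, -2.3]
opening: 62.9
finger_force: 45.3
```

Request:
{"api": "play_rows", "payload": {"moves": [{"translation": [0.19, 0.95, 0], "rot": [0, 0, 0]}, {"translation": [0.19, 0.95, 0], "rot": [0, 0, 0]}, {"translation": [0.19, 0.95, 0], "rot": [0, 0, 0]}, {"translation": [0.19, 0.95, 0], "rot": [0, 0, 0]}, {"translation": [0.19, 0.95, 0], "rot": [0, 0, 0]}, {"translation": [0.19, 0.95, 0], "rot": [0, 0, 0]}, {"translation": [0.19, 0.95, 0], "rot": [0, 0, 0]}, {"translation": [0.19, 0.95, 0], "rot": [0, 0, 0]}, {"translation": [0.19, 0.95, 0], "rot": [0, 0, 0]}, {"translation": [0.19, 0.95, 0], "rot": [0, 0, 0]}]}}

```text
t: 32.42
tcp_pos: [484.7, 154.3, 183.4]
tool_rot: [-0.002, 0.055, 0.998, -0.0]
contact_force: [0.6, 0.0, -1.2]
opening: 62.6
finger_force: 45.3
```

Request:
{"api": "play_rows", "payload": {"moves": [{"translation": [0.19, 0.95, 0], "rot": [0, 0, 0]}, {"translation": [0.19, 0.95, 0], "rot": [0, 0, 0]}, {"translation": [0.19, 0.95, 0], "rot": [0, 0, 0]}, {"translation": [0.19, 0.95, 0], "rot": [0, 0, 0]}, {"translation": [0.19, 0.95, 0], "rot": [0, 0, 0]}, {"translation": [0.19, 0.95, 0], "rot": [0, 0, 0]}, {"translation": [0.19, 0.95, 0], "rot": [0, 0, 0]}, {"translation": [0.19, 0.85, 0], "rot": [0, 0, 0]}, {"translation": [0.1, 0.6, 0], "rot": [0, 0, 0]}, {"translation": [0, 0.4, 0], "rot": [0, 0, 0]}]}}

```text
t: 33.25
tcp_pos: [464.3, 412.9, 183.2]
tool_rot: [-0.002, 0.054, 0.999, -0.001]
contact_force: [0.4, -0.5, -0.6]
opening: 63.3
finger_force: 45.3
```

Request:
{"api": "play_rows", "payload": {"moves": [{"translation": [0, 0, 0], "rot": [0, 0, 0]}, {"translation": [0, 0, 0], "rot": [0, 0, 0]}, {"translation": [0, 0, 0], "rot": [0, 0, 0]}, {"translation": [0, 0, 0], "rot": [0, 0, 0]}, {"translation": [0, 0, 0], "rot": [0, 0, 0]}, {"translation": [0, 0, 0], "rot": [0, 0, 0]}, {"translation": [0, 0, 0], "rot": [0, 0, 0]}, {"translation": [0, 0, 0], "rot": [0, 0, 0]}, {"translation": [0, 0, 0], "rot": [0, 0, 0]}, {"translation": [0, 0, 0], "rot": [0, 0, 0]}]}}

```text
t: 34.08
tcp_pos: [467.3, 411.3, 185.6]
tool_rot: [0.0, 0.055, 0.998, 0.0]
contact_force: [-0.2, -0.1, -0.7]
opening: 63.3
finger_force: 45.3
```

```bash
python3 go.py 469.5 409.7 120 -.11; cat > n.py <<'E'
from k import *
s=r.state();p=s["tcp_pos"];z=p[2]-29.8+6
multi("lid",{"side":proj("side",np.array([p[0],p[1],z+10]))},(p[0],p[1]+2.5,-.11,z),dim=(124,64,20),cams=("side",))
multi("divided_tier",{"side":proj("side",np.array([468,410,80.]))},(468,412,-.11,56.),dim=(120,60,40),cams=("side",),k=2)
E
python3 n.py
```

```text
t 34.08 tcp [467.3 411.3 185.6] yaw -0.1105 tilt [-1.e-04  1.e-04 -1.e+00] open 63.3 F [-0.2 -0.1 -0.7] 45.3
turn [ 0.001  0.002 -0.007] shift [-0.078 -0.045  2.186] rows 3.0
lid side 3 [ 4.68402e+02  4.15403e+02 -9.30000e-02  1.61794e+02] 0.767
lid both [ 4.68402e+02  4.15403e+02 -9.30000e-02  1.61794e+02] 0.767 Z [ 4.69548e+02  4.01654e+02 -1.02000e-01  1.56167e+02] 0.777
divided_tier side 2 [ 4.68135e+02  4.12403e+02 -1.10000e-01  5.60000e+01] 0.966
divided_tier both [ 4.68135e+02  4.12403e+02 -1.10000e-01  5.60000e+01] 0.966 Z [ 4.68477e+02  4.01127e+02 -1.34000e-01  5.00200e+01] 0.975
```

```bash
python3 ov.py k.png 469 410 110  120 60 40 468.1 412.4 -.11 56  124 64 20 468.4 414 -.11 161.8
```

```text
(no output)
```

View pics/k.png

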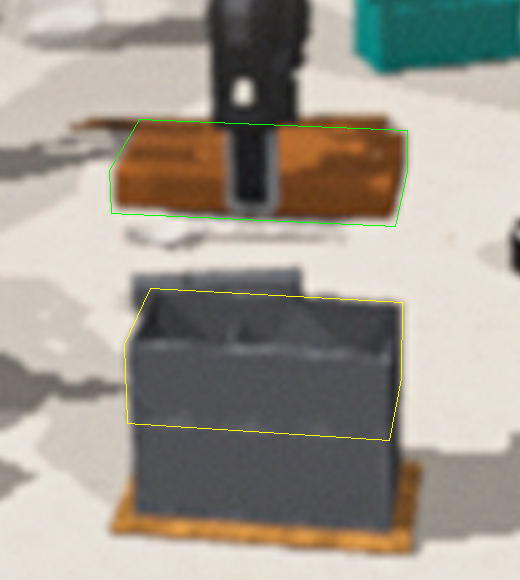

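The lid hangs square over the stack: the lid spans crop columns 117–405 and the tier 131–401. I'll lower it.

Request:
{"api": "play_rows", "payload": {"moves": [{"translation": [0, -0.055, 0.1], "rot": [0, 0, 0]}, {"translation": [0, 0, 0.4], "rot": [0, 0, 0]}, {"translation": [0, 0, 0.5], "rot": [0, 0, 0]}, {"translation": [0, 0, 0.4], "rot": [0, 0, 0]}, {"translation": [0, 0, 0.25], "rot": [0, 0, 0]}, {"translation": [0, 0, 0.15], "rot": [0, 0, 0]}, {"translation": [0, 0, 0.1], "rot": [0, 0, 0]}, {"translation": [0, 0, 0], "rot": [0, 0, 0]}, {"translation": [0, 0, 0], "rot": [0, 0, 0]}, {"translation": [0, 0, 0], "rot": [0, 0, 0]}]}}

```text
t: 35.47
tcp_pos: [467.7, 410.1, 129.4]
tool_rot: [0.001, 0.055, 0.998, 0.001]
contact_force: [0.5, 0.2, -1.4]
opening: 63.2
finger_force: 45.3
```

```bash
python3 go.py 467.4 409.6 119.8 -.11
```

```text
t 35.47 tcp [467.7 410.1 129.4] yaw -0.1103 tilt [-0.0012  0.0011 -1.    ] open 63.2 F [ 0.5  0.2 -1.4] 45.3
turn [ 0.015  0.018 -0.004] shift [ 0.006 -0.019  0.319] rows 1.0
```

Request:
{"api": "play_rows", "payload": {"moves": [{"translation": [0, 0, 0.04], "rot": [0, 0, 0]}, {"translation": [0, 0, 0.04], "rot": [0, 0, 0]}, {"translation": [0, 0, 0.04], "rot": [0, 0, 0]}, {"translation": [0, 0, 0.04], "rot": [0, 0, 0]}, {"translation": [0, 0, 0.04], "rot": [0, 0, 0]}, {"translation": [0, 0, 0.04], "rot": [0, 0, 0]}, {"translation": [0, 0, 0.04], "rot": [0, 0, 0]}, {"translation": [0, 0, 0.03], "rot": [0, 0, 0]}, {"translation": [0, 0, 0], "rot": [0, 0, 0]}, {"translation": [0, 0, 0], "rot": [0, 0, 0]}]}}

```text
t: 36.3
tcp_pos: [467.1, 409.8, 119.8]
tool_rot: [-0.0, 0.055, 0.998, -0.0]
contact_force: [-2.4, -1.6, 3.6]
opening: 63.2
finger_force: 45.8
```

```bash
python3 go.py 467.4 409.6 119.8 -.11
```

```text
t 36.3 tcp [467.1 409.8 119.8] yaw -0.1103 tilt [ 0.e+00 -1.e-04 -1.e+00] open 63.2 F [-2.4 -1.6  3.6] 45.8
turn [-0.001 -0.    -0.004] shift [-0.01  -0.005 -0.   ] rows 1.0
```

Request:
{"api": "play_rows", "payload": {"moves": [{"translation": [0, 0, 0], "rot": [0, 0, 0]}, {"translation": [0, 0, 0], "rot": [0, 0, 0]}, {"translation": [0, 0, 0], "rot": [0, 0, 0]}, {"translation": [0, 0, 0], "rot": [0, 0, 0]}, {"translation": [0, 0, 0], "rot": [0, 0, 0]}, {"translation": [0, 0, 0], "rot": [0, 0, 0]}, {"translation": [0, 0, -0.2], "rot": [0, 0, 0]}, {"translation": [0, 0, -0.6], "rot": [0, 0, 0]}, {"translation": [0, 0, -0.9], "rot": [0, 0, 0]}, {"translation": [0, 0, -0.4], "rot": [0, 0, 0]}], "claw": 1}}

```text
t: 37.13
tcp_pos: [468.4, 410.7, 185.7]
tool_rot: [0.002, 0.055, 0.998, 0.001]
contact_force: [0.3, 0.8, -0.3]
opening: 85.4
finger_force: 0.0
```

```bash
python3 go.py 507 193.5 120 .13
```

```text
t 37.13 tcp [468.4 410.7 185.7] yaw -0.1103 tilt [-0.0035  0.0031 -1.    ] open 85.4 F [ 0.3  0.8 -0.3] 0.0
turn [ 0.038  0.055 -3.442] shift [-0.336 -7.346  2.19 ] rows 8.0
```

Request:
{"api": "play_rows", "payload": {"moves": [{"translation": [0, 0, 0], "rot": [0, 0, -0.86]}, {"translation": [0, 0, 0], "rot": [0, 0, -0.86]}, {"translation": [0, 0, 0], "rot": [0, 0, -0.86]}, {"translation": [0, 0, 0], "rot": [0, 0, -0.86]}, {"translation": [-0.05, -0.9, 0], "rot": [0, 0, 0]}, {"translation": [-0.05, -0.9, 0], "rot": [0, 0, 0]}, {"translation": [-0.05, -0.9, 0], "rot": [0, 0, 0]}, {"translation": [-0.05, -0.9, 0], "rot": [0, 0, 0]}, {"translation": [-0.05, -0.9, 0], "rot": [0, 0, 0]}, {"translation": [0, -0.4, 0], "rot": [0, 0, 0]}]}}

```text
t: 37.97
tcp_pos: [494.2, 262.4, 182.6]
tool_rot: [0.0, -0.064, 0.998, -0.0]
contact_force: [-0.5, 0.0, -0.1]
opening: 85.3
finger_force: 0.0
```

```bash
cat > o.py <<'E'
from k import *
multi("lid",{c:proj(c,np.array([468,409,105.])) for c in("top","side")},(467,410,-.11,96.),dim=(124,64,20),k=2)
multi("case",{c:proj(c,np.array([507,193,15.])) for c in("top","side")},(507,193,.13,0.))
E
python3 o.py;python3 go.py 507 193.5 120 .13
```

```text
lid top 2 [4.63698e+02 4.13193e+02 1.74000e-01 9.60000e+01] 0.153
lid side 2 [ 4.69009e+02  4.10967e+02 -7.20000e-02  9.60000e+01] 0.919
lid both [ 4.68847e+02  4.11384e+02 -7.80000e-02  9.60000e+01] 0.534 Z [ 4.69998e+02  3.93757e+02 -1.08000e-01  8.73780e+01] 0.549
case top 3 [5.04760e+02 1.92689e+02 1.31000e-01 0.00000e+00] 0.887
case side 1 [5.07e+02 1.93e+02 1.30e-01 0.00e+00] 0.0
case both [5.04797e+02 1.92701e+02 1.30000e-01 0.00000e+00] 0.443 Z [ 5.05650e+02  1.93023e+02  1.31000e-01 -1.75500e+00] 0.444
t 38.97 tcp [493.6 264.9 182.2] yaw 0.1297 tilt [-0.  0. -1.] open 85.7 F [ 0.3 -0.3 -0.3] 0.0
turn [ 0.001  0.    -0.004] shift [-0.136 -2.418  2.074] rows 3.0
```

Request:
{"api": "play_rows", "payload": {"moves": [{"translation": [-0.04, -0.8, 0], "rot": [0, 0, 0]}, {"translation": [-0.05, -0.9, 0], "rot": [0, 0, 0]}, {"translation": [-0.05, -0.72, 0.3], "rot": [0, 0, 0]}, {"translation": [0, 0, 0.7], "rot": [0, 0, 0]}, {"translation": [0, 0, 0.7], "rot": [0, 0, 0]}, {"translation": [0, 0, 0.7], "rot": [0, 0, 0]}, {"translation": [0, 0, 0.7], "rot": [0, 0, 0]}, {"translation": [0, 0, 0.6], "rot": [0, 0, 0]}, {"translation": [0, 0, 0.3], "rot": [0, 0, 0]}, {"translation": [0, 0, 0], "rot": [0, 0, 0]}]}}

```text
t: 39.8
tcp_pos: [505.0, 192.9, 59.7]
tool_rot: [-0.003, -0.065, 0.998, -0.0]
contact_force: [0.2, 0.4, 0.4]
opening: 85.5
finger_force: 0.0
```

Request:
{"api": "play_rows", "payload": {"moves": [{"translation": [0, 0, 0.3], "rot": [0, 0, 0]}, {"translation": [0, 0, 0.2], "rot": [0, 0, 0]}, {"translation": [0, 0, 0.1], "rot": [0, 0, 0]}, {"translation": [0, 0, 0], "rot": [0, 0, 0]}, {"translation": [0, 0, 0], "rot": [0, 0, 0]}, {"translation": [0, 0, 0], "rot": [0, 0, 0]}, {"translation": [0, 0, 0], "rot": [0, 0, 0]}, {"translation": [0, 0, 0], "rot": [0, 0, 0]}, {"translation": [0, 0, 0], "rot": [0, 0, 0]}, {"translation": [0, 0, 0], "rot": [0, 0, 0]}]}}

```text
t: 40.63
tcp_pos: [507.2, 193.6, 44.4]
tool_rot: [0.0, -0.065, 0.998, 0.0]
contact_force: [-0.1, 0.1, -0.2]
opening: 85.4
finger_force: 0.0
```

```bash
python3 go.py 507 193.3 29 .13;  python3 - <<'E'
from h import *
b=capture("side");u,v=proj("side",np.array([507,193,20.])).astype(int)
cv2.imwrite("pics/l.png",cv2.resize(b[v-25:v+25,u-40:u+40],None,fx=8,fy=8,interpolation=cv2.INTER_CUBIC))
E
```

```text
t 40.63 tcp [507.2 193.6  44.4] yaw 0.1299 tilt [-4.e-04  0.e+00 -1.e+00] open 85.4 F [-0.1  0.1 -0.2] 0.0
turn [ 0.     0.005 -0.001] shift [ 0.009 -0.007  0.513] rows 1.0
```

View pics/l.png

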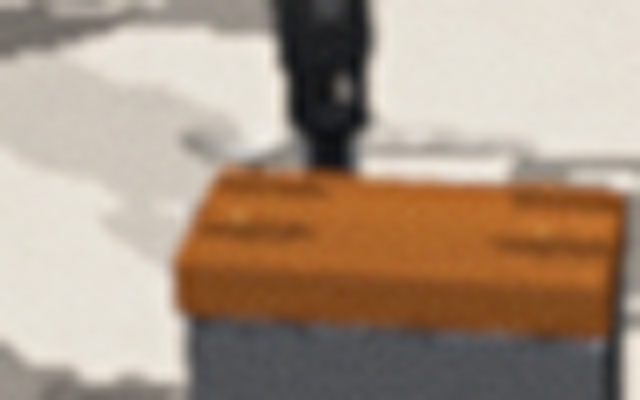

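Request:
{"api": "play_rows", "payload": {"moves": [{"translation": [0, 0, 0.15], "rot": [0, 0, 0]}, {"translation": [0, 0, 0.2], "rot": [0, 0, 0]}, {"translation": [0, 0, 0.1], "rot": [0, 0, 0]}, {"translation": [0, 0, 0.04], "rot": [0, 0, 0]}, {"translation": [0, 0, 0], "rot": [0, 0, 0]}, {"translation": [0, 0, 0], "rot": [0, 0, 0]}, {"translation": [0, 0, 0], "rot": [0, 0, 0]}, {"translation": [0, 0, 0], "rot": [0, 0, 0]}, {"translation": [0, 0, 0], "rot": [0, 0, 0]}, {"translation": [0, 0, 0], "rot": [0, 0, 0]}]}}

```text
t: 41.52
tcp_pos: [507.3, 193.5, 29.7]
tool_rot: [0.0, -0.065, 0.998, 0.0]
contact_force: [-0.2, -0.0, -0.7]
opening: 85.4
finger_force: 0.0
```

Request:
{"api": "play_rows", "payload": {"moves": [{"translation": [0, 0, 0], "rot": [0, 0, 0]}, {"translation": [0, 0, 0], "rot": [0, 0, 0]}, {"translation": [0, 0, 0], "rot": [0, 0, 0]}, {"translation": [0, 0, 0], "rot": [0, 0, 0]}, {"translation": [0, 0, 0], "rot": [0, 0, 0]}, {"translation": [0, 0, 0], "rot": [0, 0, 0]}, {"translation": [0, 0, 0], "rot": [0, 0, 0]}, {"translation": [0, 0, 0], "rot": [0, 0, 0]}, {"translation": [0, 0, 0], "rot": [0, 0, 0]}, {"translation": [0, 0, 0], "rot": [0, 0, 0]}], "claw": -1, "force": 30}}

```text
t: 42.35
tcp_pos: [507.3, 193.6, 29.6]
tool_rot: [0.0, -0.065, 0.998, 0.0]
contact_force: [-0.7, 0.0, 0.7]
opening: 17.4
finger_force: 31.0
```

Request:
{"api": "play_rows", "payload": {"moves": [{"translation": [0, 0, 0], "rot": [0, 0, 0]}, {"translation": [0, 0, 0], "rot": [0, 0, 0]}, {"translation": [0, 0, 0], "rot": [0, 0, 0]}, {"translation": [0, 0, 0], "rot": [0, 0, 0]}, {"translation": [0, 0, 0], "rot": [0, 0, 0]}, {"translation": [0, 0, 0], "rot": [0, 0, 0]}, {"translation": [0, 0, 0], "rot": [0, 0, 0]}, {"translation": [0, 0, 0], "rot": [0, 0, 0]}, {"translation": [0, 0, 0], "rot": [0, 0, 0]}, {"translation": [0, 0, 0], "rot": [0, 0, 0]}]}}

```text
t: 43.18
tcp_pos: [507.3, 193.5, 29.6]
tool_rot: [0.0, -0.065, 0.998, 0.0]
contact_force: [0.6, -0.3, 1.6]
opening: 17.1
finger_force: 31.1
```

```bash
python3 go.py 507 193.5 200 -.11  467.5 409.8 200 -.11
```

```text
t 43.18 tcp [507.3 193.5  29.6] yaw 0.1299 tilt [-4.e-04  0.e+00 -1.e+00] open 17.1 F [ 0.6 -0.3  1.6] 31.1
turn [1.000e-03 5.000e-03 3.436e+00] shift [ 9.00e-03 -2.00e-03 -5.68e+00] rows 6.0
turn [0. 0. 0.] shift [2.1   7.022 0.   ] rows 8.0
```

Request:
{"api": "play_rows", "payload": {"moves": [{"translation": [0, 0, -0.3], "rot": [0, 0, 0]}, {"translation": [0, 0, -0.6], "rot": [0, 0, 0]}, {"translation": [0, 0, -0.8], "rot": [0, 0, 0.5]}, {"translation": [0, 0, -0.8], "rot": [0, 0, 0.5]}, {"translation": [0, 0, -0.8], "rot": [0, 0, 0.5]}, {"translation": [0, 0, -0.8], "rot": [0, 0, 0.5]}, {"translation": [0, 0, -0.7], "rot": [0, 0, 0.5]}, {"translation": [0, 0, -0.6], "rot": [0, 0, 0.5]}, {"translation": [0, 0, -0.3], "rot": [0, 0, 0.44]}, {"translation": [0, 0, 0], "rot": [0, 0, 0]}]}}

```text
t: 44.02
tcp_pos: [508.4, 193.9, 203.7]
tool_rot: [0.002, 0.055, 0.998, 0.001]
contact_force: [0.2, 0.3, -0.0]
opening: 17.1
finger_force: 30.9
```

Request:
{"api": "play_rows", "payload": {"moves": [{"translation": [0.2, 0.6, 0], "rot": [0, 0, 0]}, {"translation": [0.25, 0.85, 0], "rot": [0, 0, 0]}, {"translation": [0.25, 0.85, 0], "rot": [0, 0, 0]}, {"translation": [0.25, 0.85, 0], "rot": [0, 0, 0]}, {"translation": [0.25, 0.85, 0], "rot": [0, 0, 0]}, {"translation": [0.25, 0.85, 0], "rot": [0, 0, 0]}, {"translation": [0.25, 0.85, 0], "rot": [0, 0, 0]}, {"translation": [0.25, 0.8, 0], "rot": [0, 0, 0]}, {"translation": [0.15, 0.5, 0], "rot": [0, 0, 0]}, {"translation": [0, 0, 0], "rot": [0, 0, 0]}]}}

```text
t: 44.85
tcp_pos: [466.0, 411.4, 199.3]
tool_rot: [-0.001, 0.053, 0.999, -0.0]
contact_force: [0.4, -0.2, -1.9]
opening: 17.4
finger_force: 30.9
```

Request:
{"api": "play_rows", "payload": {"moves": [{"translation": [0, 0, 0], "rot": [0, 0, 0]}, {"translation": [0, 0, 0], "rot": [0, 0, 0]}, {"translation": [0, 0, 0], "rot": [0, 0, 0]}, {"translation": [0, 0, 0], "rot": [0, 0, 0]}, {"translation": [0, 0, 0], "rot": [0, 0, 0]}, {"translation": [0, 0, 0], "rot": [0, 0, 0]}, {"translation": [0, 0, 0], "rot": [0, 0, 0]}, {"translation": [0, 0, 0], "rot": [0, 0, 0]}, {"translation": [0, 0, 0], "rot": [0, 0, 0]}, {"translation": [0, 0, 0], "rot": [0, 0, 0]}]}}

```text
t: 45.68
tcp_pos: [467.6, 409.2, 200.5]
tool_rot: [0.0, 0.055, 0.998, 0.0]
contact_force: [-0.3, 0.1, -1.2]
opening: 17.2
finger_force: 30.9
```

```bash
python3 go.py 467.5 409.8 155 -.11; python3 ov.py m.png 469 410 130  124 64 20 468.5 412.4 -.11 96  100 18 20 468 412.4 -.11 170
```

```text
t 45.68 tcp [467.6 409.2 200.5] yaw -0.1103 tilt [-1.e-04  0.e+00 -1.e+00] open 17.2 F [-0.3  0.1 -1.2] 30.9
turn [ 0.     0.001 -0.004] shift [0.006 0.021 1.518] rows 2.0
```

View pics/m.png

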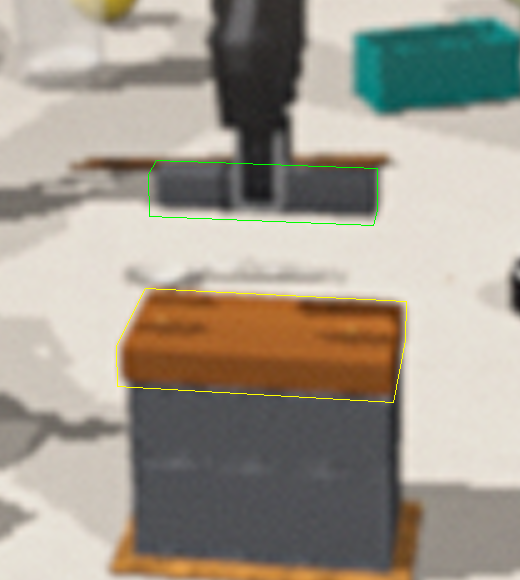

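The case spans crop columns 155–380, so its middle is at 267. The lid's middle is also about 267, so the case is centred.

Request:
{"api": "play_rows", "payload": {"moves": [{"translation": [0, 0.02, 0.1], "rot": [0, 0, 0]}, {"translation": [0, 0, 0.3], "rot": [0, 0, 0]}, {"translation": [0, 0, 0.4], "rot": [0, 0, 0]}, {"translation": [0, 0, 0.35], "rot": [0, 0, 0]}, {"translation": [0, 0, 0.2], "rot": [0, 0, 0]}, {"translation": [0, 0, 0.1], "rot": [0, 0, 0]}, {"translation": [0, 0, 0], "rot": [0, 0, 0]}, {"translation": [0, 0, 0], "rot": [0, 0, 0]}, {"translation": [0, 0, 0], "rot": [0, 0, 0]}, {"translation": [0, 0, 0], "rot": [0, 0, 0]}]}}

```text
t: 46.57
tcp_pos: [468.2, 410.1, 157.8]
tool_rot: [0.001, 0.055, 0.998, 0.0]
contact_force: [-1.0, 0.2, -0.8]
opening: 17.1
finger_force: 30.9
```

Request:
{"api": "play_rows", "payload": {"moves": [{"translation": [0, 0, 0.04], "rot": [0, 0, 0]}, {"translation": [0, 0, 0.04], "rot": [0, 0, 0]}, {"translation": [0, 0, 0.04], "rot": [0, 0, 0]}, {"translation": [0, 0, 0.04], "rot": [0, 0, 0]}, {"translation": [0, 0, 0.04], "rot": [0, 0, 0]}, {"translation": [0, 0, 0.03], "rot": [0, 0, 0]}, {"translation": [0, 0, 0.03], "rot": [0, 0, 0]}, {"translation": [0, 0, 0], "rot": [0, 0, 0]}, {"translation": [0, 0, 0], "rot": [0, 0, 0]}, {"translation": [0, 0, 0], "rot": [0, 0, 0]}]}}

```text
t: 47.4
tcp_pos: [467.7, 409.8, 149.2]
tool_rot: [0.0, 0.055, 0.998, 0.0]
contact_force: [-0.3, 0.1, -0.9]
opening: 17.4
finger_force: 30.9
```

```bash
python3 go.py 467.5 409.8 145.6 -.11
```

```text
t 47.4 tcp [467.7 409.8 149.2] yaw -0.1103 tilt [-0.  0. -1.] open 17.4 F [-0.3  0.1 -0.9] 30.9
turn [ 0.     0.    -0.004] shift [ 0.007 -0.     0.121] rows 1.0
```

Request:
{"api": "play_rows", "payload": {"moves": [{"translation": [0, 0, 0.04], "rot": [0, 0, 0]}, {"translation": [0, 0, 0.04], "rot": [0, 0, 0]}, {"translation": [0, 0, 0.03], "rot": [0, 0, 0]}, {"translation": [0, 0, 0.01], "rot": [0, 0, 0]}, {"translation": [0, 0, 0], "rot": [0, 0, 0]}, {"translation": [0, 0, 0], "rot": [0, 0, 0]}, {"translation": [0, 0, 0], "rot": [0, 0, 0]}, {"translation": [0, 0, 0], "rot": [0, 0, 0]}, {"translation": [0, 0, 0], "rot": [0, 0, 0]}, {"translation": [0, 0, 0], "rot": [0, 0, 0]}]}}

```text
t: 48.23
tcp_pos: [467.7, 409.8, 145.6]
tool_rot: [0.0, 0.055, 0.998, 0.0]
contact_force: [0.3, 0.1, -0.7]
opening: 17.5
finger_force: 30.9
```

```bash
python3 go.py 467.5 409.8 145.6 -.11
```

```text
t 48.23 tcp [467.7 409.8 145.6] yaw -0.1103 tilt [-1.e-04  1.e-04 -1.e+00] open 17.5 F [ 0.3  0.1 -0.7] 30.9
turn [ 0.001  0.001 -0.004] shift [ 0.007 -0.     0.001] rows 1.0
```

Request:
{"api": "play_rows", "payload": {"moves": [{"translation": [0, 0, 0.02], "rot": [0, 0, 0]}, {"translation": [0, 0, 0.02], "rot": [0, 0, 0]}, {"translation": [0, 0, 0], "rot": [0, 0, 0]}, {"translation": [0, 0, 0], "rot": [0, 0, 0]}, {"translation": [0, 0, 0], "rot": [0, 0, 0]}, {"translation": [0, 0, 0], "rot": [0, 0, 0]}, {"translation": [0, 0, 0], "rot": [0, 0, 0]}, {"translation": [0, 0, 0], "rot": [0, 0, 0]}, {"translation": [0, 0, 0], "rot": [0, 0, 0]}, {"translation": [0, 0, 0], "rot": [0, 0, 0]}]}}

```text
t: 49.07
tcp_pos: [467.7, 409.8, 145.6]
tool_rot: [0.0, 0.055, 0.998, -0.0]
contact_force: [-1.5, -1.7, 5.9]
opening: 17.1
finger_force: 31.6
```

Contact came at exactly the home height. I'll release and rise.

Request:
{"api": "play_rows", "payload": {"moves": [{"translation": [0, 0, -0.03], "rot": [0, 0, 0]}, {"translation": [0, 0, 0], "rot": [0, 0, 0]}, {"translation": [0, 0, 0], "rot": [0, 0, 0]}, {"translation": [0, 0, 0], "rot": [0, 0, 0]}, {"translation": [0, 0, 0], "rot": [0, 0, 0]}, {"translation": [0, 0, 0], "rot": [0, 0, 0]}, {"translation": [0, 0, 0], "rot": [0, 0, 0]}, {"translation": [0, 0, -0.2], "rot": [0, 0, 0]}, {"translation": [0, 0, -0.6], "rot": [0, 0, 0]}, {"translation": [0, 0, -0.9], "rot": [0, 0, 0]}], "claw": 1}}

```text
t: 49.9
tcp_pos: [465.7, 408.4, 193.6]
tool_rot: [-0.003, 0.055, 0.998, -0.002]
contact_force: [-0.4, 0.2, -0.1]
opening: 85.5
finger_force: 0.0
```

Request:
{"api": "play_rows", "payload": {"moves": [{"translation": [0, 0, -0.8], "rot": [0, 0, 0]}, {"translation": [0, -0.6, -0.3], "rot": [0, 0, 0]}, {"translation": [0, -0.9, 0], "rot": [0, 0, 0]}, {"translation": [0, -0.9, 0], "rot": [0, 0, 0]}, {"translation": [0, -0.9, 0], "rot": [0, 0, 0]}, {"translation": [0, -0.9, 0], "rot": [0, 0, 0]}, {"translation": [0, -0.9, 0], "rot": [0, 0, 0]}, {"translation": [0, -0.9, 0], "rot": [0, 0, 0]}, {"translation": [0, -0.5, 0], "rot": [0, 0, 0]}, {"translation": [0, 0, 0], "rot": [0, 0, 0]}]}}

```text
t: 50.73
tcp_pos: [445.9, 213.5, 229.7]
tool_rot: [0.0, 0.057, 0.998, -0.001]
contact_force: [0.2, -0.1, 0.7]
opening: 85.4
finger_force: 0.0
```

```bash
python3 - <<'E'
from h import *
o=[]
for c,w in(("top",45),("side",45)):
    x,y=proj(c,np.array([468,410,80.])).astype(int);o.append(cv2.resize(capture(c)[y-w:y+w,x-w:x+w],(400,400),interpolation=cv2.INTER_CUBIC))
cv2.imwrite("pics/n.png",np.hstack(o))
for n in("glass","salt"):
    for c in("top","side"):print(n,c,[(round(d["confidence"],2),np.round(d["point"])) for d in silhouettes(n,c)])
E
```

```text
glass top [(0.81, array([420., 138.])), (0.62, array([208., 146.]))]
glass side [(0.85, array([305., 170.]))]
salt top [(0.56, array([210., 146.]))]
salt side [(0.96, array([261., 239.]))]
```

View pics/n.png

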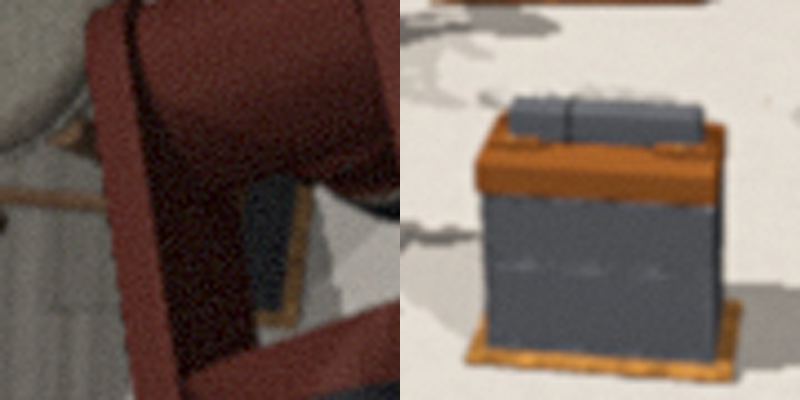

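The side view shows a straight stack on the mat, with the case lying in the channel between the ribs (crop columns 508–705 on a lid spanning 477–725). The glass and salt shaker still stand where they were.

```bash
python3 -c "
from bench import r
print(r.finish_job())"
```

```text
the job is handed in; nothing more can be done
None
```

The lunch box is stacked on the cork mat in the order asked, with each piece seated at its home height and the cutlery case centred in the lid's channel; the glass and salt shaker still stand, and the job is handed in at about 51 s of the 128 s allowed (no verdict came back).

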